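Refill the walnut canister with the scoop

ROBOT

A 7-joint arm with a two-finger parallel gripper is mounted at the origin on the work surface. World frame = base frame: x ahead of the robot, y to its left, z up, the work surface at z = 0. Lengths are in mm, angles in rad, forces in N, time in s.
With the tool pointing down it reaches from about 400 to 875 mm from the base axis. Payload 4.4 kg.
Tool frame: the origin (TCP) lies midway between the tips of the shut fingers; the grasp point (between the pads) lies behind it (ctrl.grip_point_offset is the x of the grasp point in the tool frame, in mm); x points along the fingers, z is the direction in which the jaws open and shut, and the axes are right-handed (so a half turn about x gives the same grasp; the last joint's range is limited). The gripper opens to 85 mm and grips with 20 to 120 N. Pads are 22 mm wide; open, the fingers measure 114 mm over their backs; the gripper's body (76 mm by 85 mm) begins 54 mm behind the grasp point. The pads swing forward as they close: fully open they stand 13 mm farther back than shut.
Start: joints at [-0.066, 0.628, 0.038, 1.517, -0.027, 0.996, -0.02], TCP at [650.014, 0.027, 231.313] pointing down, gripper open.
Joint ranges: [-3.06, 3.06], [-0.37, 2.12], [-1.25, 1.32], [0.18, 2.47], [-1.1, 4.24], [0.23, 1.98], [-2.94, 2.94]. Speed limits (rad/s): [2.57, 2.57, 3.14, 3.14, 3.14, 3.14, 3.14].

INTERFACE

Orientations are given as [roll, pitch, yaw] about the fixed x, y, z axes, in that order (R = Rz(yaw) Ry(pitch) Rx(roll)).
In Python, from cell import status, eyes, ctrl gives the robot as it stands. The module is installed in compiled form; this text tells all that it offers.
- The arm moves only by the tool apply_moves, never from a script. Its argument "targets" is a list of rows, each a list of 3 entries, a list of its own where there are three numbers: the shift along the tool's x, y, z in mm, then the turn about the tool's x in degrees, then the finger opening in mm, from 0 to 85.4. In form: [[[dx, dy, dz], roll, claw], ...]. A call has 1 to 10 rows; each row shifts and turns the pose as measured when the row begins, along the tool's axes as they then stand; what a row does not reach is not made up. A row lasts 1/8 s, in which the tool goes at most 62.5 mm and 10.7 degrees, less where a joint would pass 70% of its speed; a pose out of reach is approached as far as the arm can. A call is refused whole if a number of a shift passes 62.5 or a number of a turn 10.7, either way. A call with a gripper value outside its range is refused whole. The fingers move at their own pace and stop on an object; the grip force is fixed at half the most. Time passes only in rows, so rows that do not move let the fingers close. It gives the time, the measured TCP pose, the force and the opening at its end, in the units of the state.
- status.read_state(): the state, without advancing time (a new reading comes with each control period).
- eyes.get_image(name): name is "scene" or "side" or "wrist"; returns (picture, depth): 480x640x3 uint8, blue, green, red; 480x640 float32, mm along the optical axis (not along the pixel's ray), 0 where there is no reading.
- eyes.camera_params(name): a dict with "fx", "fy", "cx", "cy" (pixels), "R" (3x3) and "t" (3): a world point X has camera coordinates R X + t. Camera axes: x right, y down, z forward; pixel columns grow to the right and rows downward; lengths in mm; the calibration is good to about 2 mm. A picture is of the moment at which its call begins: read the wrist's pose just before it. camera_params takes no time and is no camera call; for the wrist camera it gives the pose at the moment of the call.
- ctrl.finish_job(): hands the job in, once; it reports no verdict.
The state is a dict: "clock": time; "qpos": joint angles; "qd": joint speeds; "tau": joint torques, N m; "eef_pos": TCP position; "tool_rot": TCP orientation; "force": force on the tool from outside, world axes, zero at the start; "torque": the same for the moment, N m; "width": finger opening in mm.
Only numpy, scipy, OpenCV 4.12 (cv2) and the standard library are available. Lean on these libraries where they do the work, as an engineer would, in place of code of your own. Each camera call takes 0.05 s, during which the arm holds its last target.

TASK

Pick up the scoop, take at least three walnuts in one scoopful from the tub and tip them into the open canister, never touching the walnuts with the gripper; every walnut must finish either in the canister or in the tub. Then set the scoop back on the worktop, clear of the tub and resting flat on its pan, and shut the canister's lid fully. Leave the lighter, tumbler and chopstick rest where they are.

Things in the scene. Friction and masses are not known exactly. Their poses are not given: they have to be found in the camera images.
- tub: shallow open bamboo tub, fixed, with five loose walnuts, left or right of the scoop. Outside 272 (x) x 120 (y) x 58 mm high; walls and floor 6 mm thick (inner floor 260 x 108 mm). Origin: centre of its underside. Its long x axis points roughly away from the robot; the walnuts start in the far (+x) part, none farther back than 20 mm behind the centre; the near 110 mm is empty.
- canister: open white plastic canister, fixed to the worktop, 134 (its x) x 124 (its y) x 95 mm high, walls and floor 4 mm thick, with a green flip lid hinged along the top of its far (+x) wall. Origin: centre of its underside. It stands on the other side of the scoop from the tub.
- lid (a joint): angle of the canister's green flip lid, rad: 0 shut flat on the rim, 1.57 upright, stop at 1.9. Starts open between 1.35 and 1.8. A stiff hinge (0.09 N m) keeps it wherever it is left: push it all the way down. The lid is a plate 134 x 124 x 6 mm, its underside level with the hinge line when shut, with a 10 mm tab at the free edge.
- lid_hinge (a point): middle of the lid's hinge line, 67 mm to +x of the canister's centre and 95.5 mm above its underside. The hinge line runs along the canister's y axis.
- lid_edge (a point): middle of the lid's free edge, 134 mm from the hinge; it is at the canister's near (-x) rim when the lid is shut and high above the far rim when the lid is open.
- scoop: steel scoop, 0.12 kg, lying flat between tub and canister. Pan 90 long (x), 92 (front) to 82 mm (back) wide, floor 2.5 mm, open at the front (+x, pointing roughly away from the robot); back wall 45 mm high, side walls sloping from 42 mm to 12 mm at 33 mm behind the nose and to nothing at the nose. Origin: centre of the pan's underside. Black handle at the back: see scoop_grip.
- scoop_grip (a point): grip point at (-90, 0, 65) mm in the scoop's frame, on the middle line of its straight handle, which runs from (-45, 0, 45) to (-145, 0, 89) mm, 20 mm wide (y) and 24 mm deep. Its sides are flat and upright: pinch it across y, tool at any slope; grip firmly (100 N is safe), as the pan hangs forward of the grip.
- scoop_pan (a point): middle of the space inside the scoop's pan, 25 mm above the centre of its underside.
- canister_mid (a point): point inside the canister, 30 mm above the centre of its underside; a walnut within 73 mm of it is in the canister.
- scoop_nose (a point): middle of the scoop's front edge, underside, at (45, 0, 0) mm in the scoop's frame.
- nut0: walnut in its shell, brown, 36 x 30 x 30 mm, 12 g, rolls easily; origin at its centre.
- nut1: walnut in its shell, brown, 36 x 30 x 30 mm, 12 g, rolls easily; origin at its centre.
- nut2: walnut in its shell, brown, 36 x 30 x 30 mm, 12 g, rolls easily; origin at its centre.
- nut3: walnut in its shell, brown, 36 x 30 x 30 mm, 12 g, rolls easily; origin at its centre.
- nut4: walnut in its shell, brown, 36 x 30 x 30 mm, 12 g, rolls easily; origin at its centre.
- lighter: steel gas lighter, 190 mm long, lying on the worktop at the right (-y) edge of the work area; to be left alone. Origin: centre of its underside.
- tumbler: glass tumbler, 74 mm across, 105 mm high, standing at the left (+y) edge of the work area; to be left alone. Origin: centre of its underside.
- chopstick_rest: blue ceramic chopstick rest, 65 x 20 x 18 mm, lying beyond the scoop, in front of the steel ledge (90 mm high, from x = 0.79 m); to be left alone. Origin: centre of its underside.

How it is judged:
By the outcome, as a careful person would: the job done as asked, in the order asked, and still so for the second after the job is handed in, with the robot touching nothing.
It also fails if it takes over 72 s, if anything falls off the work surface, if the arm or the gripper's body presses on something with over 40 N, if the wrist force passes 120 N, or if a joint passes its speed limit or range.

## Working session

There is one attempt and no reset: what is moved stays moved. The work goes in short steps, Python scripts to look and compute and a tool call to move; the robot and the scene stay as the last step left them, time stands still between calls to the robot, and variables do not carry over. Pictures are saved under pics/ and viewed, and the job is handed in when it is done.

Besides the shell and the picture viewer there is one more tool, called after "Call:" by a JSON object that holds its "fn" and its "kwargs", one argument or row to a line. apply_moves: Moves the arm, as the interface text tells. Its arguments: {"type":"object","properties":{"targets":{"type":"array"}},"required":["targets"]}

```bash
mkdir -p pics; ls; cat > h.py <<'E'
import numpy as np, cv2
from cell import status, eyes, ctrl
from scipy.spatial.transform import Rotation as Rot
def snap(n,f):
    p=eyes.camera_params(n); im,d=eyes.get_image(n); cv2.imwrite('pics/'+f+'.png',im); np.savez('pics/'+f+'.npz',im=im,d=d,**{k:np.array(v) for k,v in p.items()}); return im,d,p
def load(f): 
    z=np.load('pics/'+f+'.npz'); return z['im'],z['d'],{k:z[k] for k in('fx','fy','cx','cy','R','t')}
def pts(d,p):
    v,u=np.indices(d.shape); c=np.stack([(u-p['cx'])/p['fx']*d,(v-p['cy'])/p['fy']*d,d],-1)
    return (c-np.array(p['t']))@np.array(p['R'])
def proj(X,p):
    c=np.array(p['R'])@np.array(X)+np.array(p['t']); return c[0]/c[2]*p['fx']+p['cx'],c[1]/c[2]*p['fy']+p['cy']
def ray(u,v,z,p):
    R=np.array(p['R']);o=-R.T@np.array(p['t']);dd=R.T@np.array([(u-p['cx'])/p['fx'],(v-p['cy'])/p['fy'],1]); return o+dd*(z-o[2])/dd[2]
E
python3 - <<'E'
from h import *
print(status.read_state(), ctrl.grip_point_offset)
for n in('scene','side','wrist'):
    im,d,p=snap(n,n+'0'); print(n,-np.array(p['R']).T@p['t'],p['fx'],np.round(p['R'],2).tolist())
E
```

```text
pics
{'clock': 0.0, 'qpos': array([-0.06578514,  0.62936213,  0.0384089 ,  1.5183599 , -0.02701671,
        0.99628458, -0.01998726]), 'qd': array([ 0.00286636, -0.00097438, -0.00053311,  0.00041763,  0.00034967,
        0.0003353 ,  0.00070562]), 'tau': array([-1.11932164e-03, -5.63405585e+01,  1.22606792e+00, -1.93450052e+01,
        1.09587883e-02,  1.05136272e-02, -8.84369996e-06]), 'eef_pos': array([6.49381716e+02, 4.37589496e-02, 2.30380689e+02]), 'tool_rot': array([3.13748443, 1.56889899, 3.13750015]), 'force': array([ 0.85235064,  0.39891414, -0.28308895]), 'torque': array([ 0.01212506, -0.05007846, -0.01890989]), 'width': 85.53093549421284} -18.700000000000003
scene [1077.32376732 -558.45367456 1032.26275952] 529.2052335079406 [[0.73, 0.69, 0.01], [0.55, -0.57, -0.62], [-0.42, 0.46, -0.79]]
side [  114.11332693 -1497.01168225   972.27975336] 599.7442163839802 [[0.95, -0.31, 0.01], [-0.14, -0.47, -0.87], [0.27, 0.83, -0.49]]
wrist [651.53881747  73.90469328 371.77836267] 428.0253054108808 [[1.0, 0.0, -0.0], [0.0, -0.96, 0.29], [-0.0, -0.29, -0.96]]
```

View pics/scene0.png

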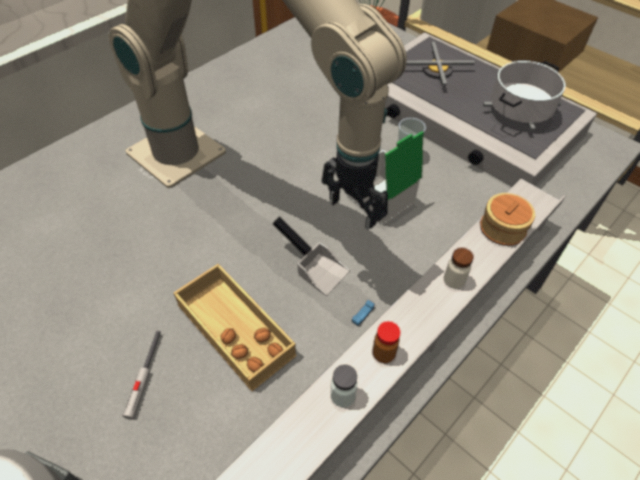

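View pics/side0.png

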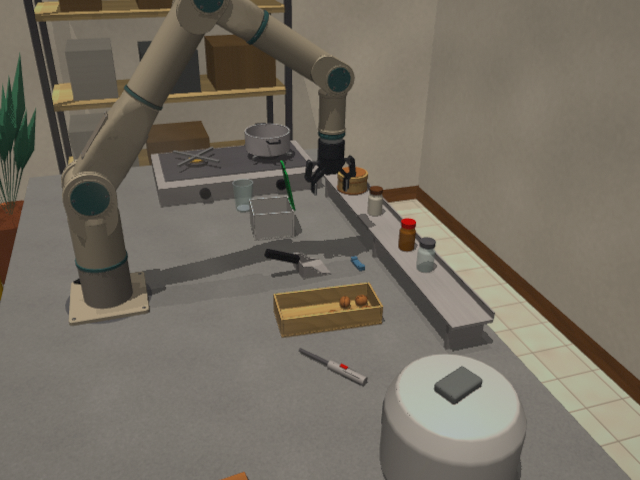

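View pics/wrist0.png

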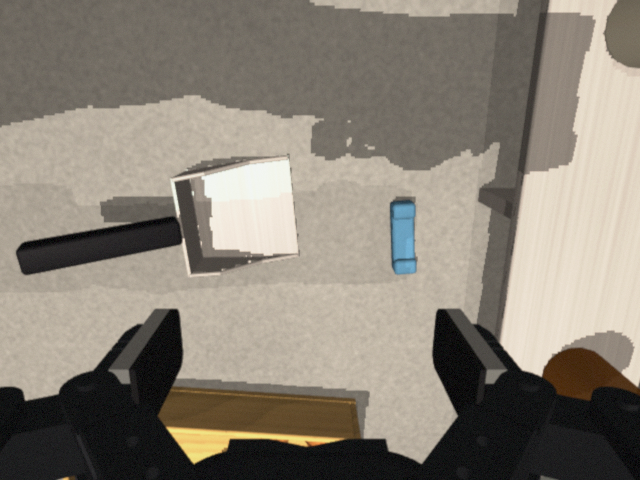

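The scene view shows the tub with nuts (235,325), scoop (310,260), green lid (405,165) and blue rest (363,312). The wrist view shows the scoop, handle at (100,245) and pan at (240,215), with the nose towards the ledge. Next I'll measure.

```bash
cat > m.py <<'E'
from h import *
def box(m,P,name):
    X=P[m]; r=cv2.minAreaRect(X[:,:2].astype(np.float32)); print(name,len(X),'rect',np.round(r[0]),np.round(r[1]),round(r[2],1),'z',np.round(np.percentile(X[:,2],[2,50,98])))
for n in('scene0','side0','wrist0'):
    im,d,p=load(n);P=pts(d,p);h=cv2.cvtColor(im,cv2.COLOR_BGR2HSV);H,S,V=[h[...,i].astype(int) for i in range(3)]
    ok=(d>0)&(P[...,0]>300)&(P[...,0]<790)&(abs(P[...,1])<450)&(P[...,2]<300)
    print(n)
    box(ok&(H>50)&(H<80)&(S>150),P,'lid')
    box(ok&(H>95)&(H<115)&(S>120)&(P[...,2]<40)&(P[...,2]>3),P,'rest')
    box(ok&(H>12)&(H<30)&(S>90)&(P[...,2]>50)&(P[...,2]<66),P,'tubrim')
    m=(ok&(H<14)&(S>130)&(P[...,2]>10)&(P[...,2]<50)).astype(np.uint8)
    k,l,st,c=cv2.connectedComponentsWithStats(m)
    for i in range(1,k):
        if st[i,4]>25: X=P[l==i]; print(' nut',st[i],np.round(X.mean(0)),X[:,2].max())
    # scoop region
    m=ok&(V<50)&(P[...,2]>25)&(P[...,2]<110)&(P[...,0]<600)&(abs(P[...,1])<200); 
    if m.sum()>50: box(m,P,'handle')
    m=ok&(S<60)&(V>90)&(P[...,2]>85)&(P[...,2]<102); 
    if m.sum()>20: box(m,P,'canrim')
E
python3 m.py
```

```text
scene0
lid 1536 rect [595. 258.] [120.  30.] 84.3 z [105. 171. 233.]Traceback (most recent call last):
  File "m.py", line 9, in <module>
    box(ok&(H>95)&(H<115)&(S>120)&(P[...,2]<40)&(P[...,2]>3),P,'rest')
    ~~~^^^^^^^^^^^^^^^^^^^^^^^^^^^^^^^^^^^^^^^^^^^^^^^^^^^^^^^^^^^^^^^
  File "m.py", line 3, in box
    X=P[m]; r=cv2.minAreaRect(X[:,:2].astype(np.float32)); print(name,len(X),'rect',np.round(r[0]),np.round(r[1]),round(r[2],1),'z',np.round(np.percentile(X[:,2],[2,50,98])))
                                                                                                                                             ~~~~~~~~~~~~~^^^^^^^^^^^^^^^^^^
    return _quantile_unchecked(
        a, q, axis, out, overwrite_input, method, keepdims, weights)
    return _ureduce(a,
                    func=_quantile_ureduce_func,
    ...<5 lines>...
                    overwrite_input=overwrite_input,
                    method=method)
    r = func(a, **kwargs)
    result = _quantile(arr,
                       quantiles=q,
    ...<2 lines>...
                       out=out,
                       weights=wgt)
    slices_having_nans = np.isnan(arr[-1, ...])
                                  ~~~^^^^^^^^^
IndexError: index -1 is out of bounds for axis 0 with size 0
```

```bash
sed -i 's/    X=P\[m\]; r=cv2/    X=P[m]\n    if len(X)<5: return\n    r=cv2/' m.py; python3 m.py
```

```text
scene0
lid 1536 rect [595. 258.] [120.  30.] 84.3 z [105. 171. 233.]
tubrim 1168 rect [ 558. -262.] [120. 273.] 85.6 z [51. 58. 62.]
 nut [222 329  13  15 137] [ 573. -289.   33.] 41.40610710198025
 nut [255 329  15  13 143] [ 623. -238.   33.] 41.02433374591923
 nut [233 345  14  13 146] [ 617. -296.   33.] 39.7956008318952
 nut [269 344  13  12 112] [ 667. -244.   34.] 39.941478140837496
 nut [248 358  14  13 132] [ 660. -295.   34.] 41.18443162631599
handle 390 rect [502. -27.] [99. 18.] 5.9 z [ 50.  76. 100.]
canrim 94 rect [532. 205.] [165. 486.] 0.5 z [ 86.  94. 102.]
side0
lid 115 rect [586. 255.] [133.  25.] 87.3 z [108. 182. 238.]
tubrim 713 rect [ 555. -263.] [129. 273.] 86.1 z [50. 55. 60.]
 nut [356 295  11  10  83] [ 660. -248.   28.] 37.195694740373646
 nut [340 296  10  12  74] [ 613. -243.   28.] 38.35657675685418
handle 298 rect [508. -23.] [136.  53.] 21.9 z [41. 72. 96.]
canrim 270 rect [619.   1.] [343. 898.] 0.1 z [ 85.  91. 100.]
wrist0
lid 151 rect [590.   2.] [262.  26.] 2.2 z [ 64. 271. 298.]
rest 11 rect [728. -27.] [52. 14.] 80.6 z [ 8. 13. 15.]
tubrim 1750 rect [ 541. -123.] [280. 231.] 10.5 z [50. 55. 57.]
handle 4759 rect [503. -22.] [101.  20.] 5.4 z [53. 77. 97.]
```

```bash
python3 - <<'E'
from h import *
for n in('scene0','side0'):
    im,d,p=load(n);P=pts(d,p)
    for zlo,zhi in((80,99),(110,235),(20,80)):
        m=(P[...,0]>400)&(P[...,0]<660)&(P[...,1]>170)&(P[...,1]<320)&(P[...,2]>zlo)&(P[...,2]<zhi)
        X=P[m]; r=cv2.minAreaRect(X[:,:2].astype(np.float32)); print(n,zlo,len(X),r)
        print(np.round(X.min(0)),np.round(X.max(0)))
    a=im[130:260,330:480] if n=='scene0' else im[140:260,200:330]
    cv2.imwrite('pics/c_'+n+'.png',cv2.resize(a,None,fx=5,fy=5,interpolation=cv2.INTER_CUBIC)[:600])
E
```

```text
scene0 80 81 ((567.958984375, 296.26568603515625), (89.21105194091797, 165.78115844726562), 47.67669677734375)
[477. 209.  80.] [614. 320.  99.]
scene0 110 1648 ((594.4517211914062, 257.6201477050781), (125.97479248046875, 32.818809509277344), 82.94535064697266)
[574. 196. 110.] [614. 320. 235.]
scene0 20 476 ((543.8927001953125, 258.7259826660156), (121.5674057006836, 134.24830627441406), 89.76094818115234)
[477. 198.  20.] [611. 320.  80.]
side0 80 261 ((533.822021484375, 257.7542419433594), (129.99713134765625, 136.25657653808594), 85.84304809570312)
[462. 190.  80.] [605. 320.  98.]
side0 110 169 ((586.8043823242188, 252.70343017578125), (129.45501708984375, 26.394824981689453), 86.83679962158203)
[572. 188. 111.] [603. 317. 234.]
side0 20 842 ((532.115234375, 255.76954650878906), (140.22474670410156, 134.06150817871094), 85.05595397949219)
[461. 181.  20.] [604. 320.  80.]
```

View pics/c_side0.png

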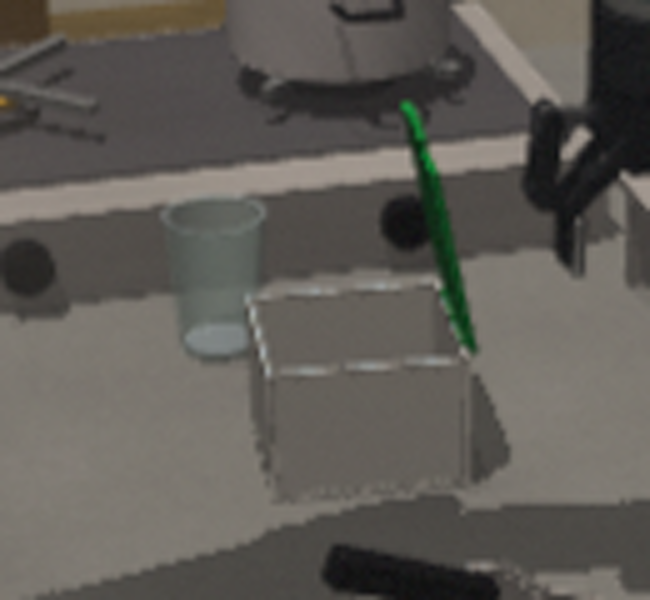

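View pics/c_scene0.png

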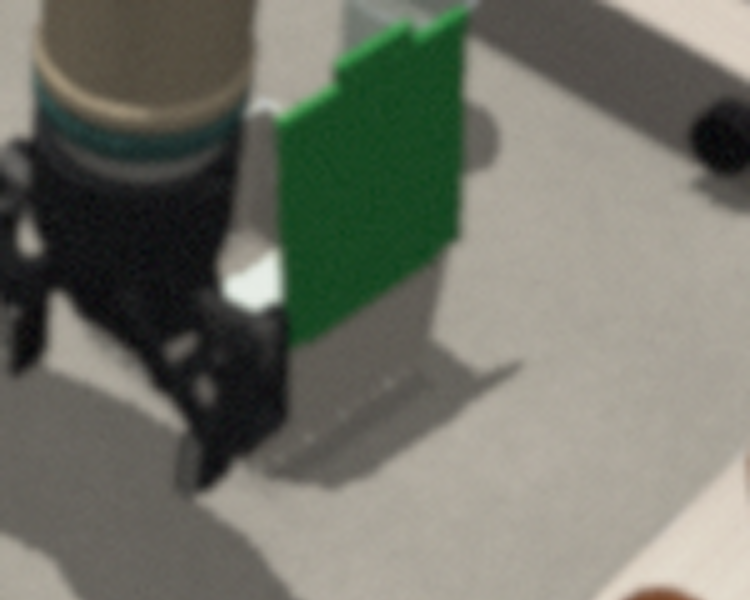

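```bash
python3 - <<'E'
from h import *
im,d,p=load('side0')
c=[ray(u,v,95,p) for u,v in((254,214.4),(294,211.4),(287.4,197),(250,200))]
for x in c: print(np.round(x,1))
c=np.array(c);print(c.mean(0)); 
for a,b in((0,1),(3,2),(0,3),(1,2)): e=c[b]-c[a]; print(np.linalg.norm(e),np.degrees(np.arctan2(e[1],e[0])))
# tumbler, lid top
print(ray(282,162,235,p))
# lid from scene: plane fit
im,d,p=load('scene0');P=pts(d,p);h=cv2.cvtColor(im,cv2.COLOR_BGR2HSV)
m=(h[...,0]>50)&(h[...,0]<80)&(h[...,1]>150)&(P[...,1]>150)&(P[...,2]>70);m=cv2.erode(m.astype(np.uint8),np.ones((5,5)))>0
X=P[m];mu=X.mean(0);n=np.linalg.svd(X-mu)[2][2];print(mu,n,len(X))
E
```

```text
[465.9 208.9  95. ]
[595.9 193.3  95. ]
[604.7 305.8  95. ]
[476.8 318.3  95. ]
[535.82456755 256.60298113  95.        ]
130.89663584118466 -6.832432806789195
128.5093666046858 -5.585902152038363
109.974533194974 84.31940212922767
112.84290797348582 85.5182805700243
[581.23062323 281.91443785 235.        ]
[595.12556679 255.85584169 170.28551185] [ 0.97742133 -0.10090994  0.18564679] 1027
```

```bash
python3 - <<'E'
from h import *
im,d,p=load('wrist0')
a=ray(289,156,2,p);b=ray(298,256,2,p);n=(a+b)/2;e=a-b
print(a,b,n,np.linalg.norm(e),np.degrees(np.arctan2(e[1],e[0]))-90)
g=np.array([503,-22]);v=n[:2]-g;print(np.hypot(*v),np.degrees(np.arctan2(v[1],v[0])))
E
```

```text
[635.82906964  35.06562906   2.        ] [643.01177906 -55.28169111   2.        ] [639.42042435 -10.10803102   2.        ] 90.63238701523888 4.54551584515265
136.93776362038074 4.981963724221666
```

Call:
{"fn": "apply_moves", "kwargs": {
  "targets": [
    [[20,-6,-45],0,85],
    [[20,-6,-45],0,85],
    [[15,-6,-45],0,85],
    [[10,-3,-20],10,85],
    [[0,0,0],10.6,85],
    [[0,0,0],10.6,85],
    [[0,0,0],10.6,85],
    [[0,0,0],10.6,85],
    [[0,0,0],10.6,85],
    [[0,0,0],10.6,85]
  ]
}}

```text
clock: 1.4
eef_pos: [487.4, -21.5, 161.9]
tool_rot: [-2.062, 1.566, 2.917]
force: [0.6, 0.6, 0.7]
width: 84.6
```

```bash
cat >> h.py <<'E'
def go(x=None,y=None,z=None,yaw=None):
    s=status.read_state();R=Rot.from_euler('xyz',s['tool_rot']).as_matrix()
    h=np.degrees(np.arctan2(R[1,1],R[0,1]));p=s['eef_pos']
    t=[p[i] if c is None else c for i,c in enumerate((x,y,z))]
    print('clk',round(s['clock'],2),'pos',np.round(p,1),'head',round(h,1),'axis',np.round(R[:,0],3),'F',np.round(s['force'],1),'w',round(s['width'],1))
    if yaw is not None: print('roll',round(h-yaw,1))
    print('shift',np.round(R.T@(np.array(t)-p),1))
E
python3 -c "
from h import *
go(480,-24,63,5)
snap('wrist','w1')"
```

```text
clk 1.4 pos [487.4 -21.5 161.9] head 15.3 axis [-0.005  0.001 -1.   ] F [0.6 0.6 0.7] w 84.6
roll 10.3
shift [98.9 -7.4  0.7]
```

View pics/w1.png

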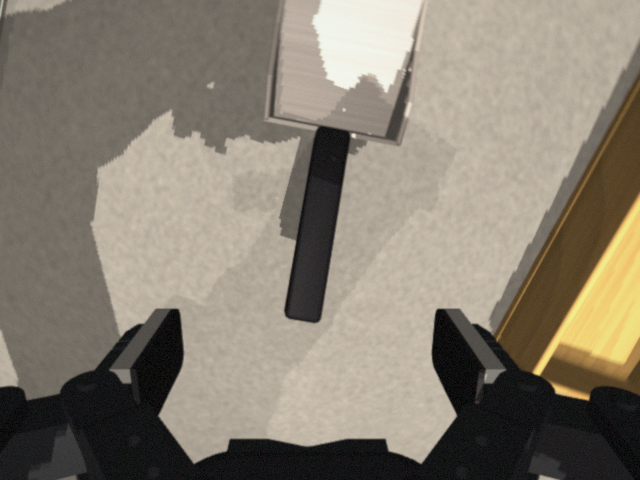

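```bash
python3 -c "
from h import *
im,d,p=load('w1')
a=ray(303.5,318,101,p);b=ray(332,130,58,p);v=b-a;print(a,b,np.hypot(*v[:2]),np.degrees(np.arctan2(v[1],v[0])))
a=ray(272,120,45,p);b=ray(403,143,45,p);m=(a+b)/2;e=a-b;print(m,np.hypot(*e[:2]),np.degrees(np.arctan2(e[1],e[0]))-90)"
```

```text
[457.53010806 -26.88930713 101.        ] [551.71680096 -17.27851154  58.        ] 94.67576517529191 5.826286980939069
[551.32841035 -21.74702268  45.        ] 78.13459367902848 5.658638001226535
```

Call:
{"fn": "apply_moves", "kwargs": {
  "targets": [
    [[45,-6,2],9.8,85],
    [[45,0,0],0,85],
    [[8,0,0],0,85],
    [[0,0,0],0,85]
  ]
}}

```text
clock: 1.95
eef_pos: [483.9, -24.2, 62.8]
tool_rot: [-2.62, 1.569, 2.188]
force: [0.4, -0.3, -0.1]
width: 85.1
```

```bash
python3 -c "
from h import *
go(481.5,-26,63,5.5)"
```

```text
clk 1.95 pos [483.9 -24.2  62.8] head 5.4 axis [-0.001  0.001 -1.   ] F [ 0.4 -0.3 -0.1] w 85.1
roll -0.1
shift [-0.2 -2.6  1.5]
```

Call:
{"fn": "apply_moves", "kwargs": {
  "targets": [
    [[0,-2,1.5],0,30],
    [[0,0,0],0,0],
    [[0,0,0],0,0],
    [[0,0,0],0,0],
    [[0,0,0],0,0],
    [[0,0,0],0,0]
  ]
}}

```text
clock: 2.7
eef_pos: [484.5, -26.0, 66.6]
tool_rot: [1.699, 1.565, 0.225]
force: [-0.7, -0.3, -0.6]
width: 18.4
```

```bash
python3 -c "
from h import *
go(481.5,-26,63,5.5)"
```

```text
clk 2.7 pos [484.5 -26.   66.6] head 5.5 axis [ 0.006  0.001 -1.   ] F [-0.7 -0.3 -0.6] w 18.4
roll 0.0
shift [ 3.6 -3.  -0.3]
```

Call:
{"fn": "apply_moves", "kwargs": {
  "targets": [
    [[-5,0,0],0,0],
    [[-15,0,0],0,0],
    [[-25,0,0],0,0],
    [[-30,0,0],0,0],
    [[-25,0,0],0,0],
    [[0,0,0],0,0]
  ]
}}

```text
clock: 3.45
eef_pos: [482.3, -26.0, 169.4]
tool_rot: [2.196, 1.568, 0.722]
force: [-0.1, 0.4, -1.7]
width: 18.8
```

```bash
python3 -c "
from h import *
go()
im,d,p=snap('side','s2')
u,v=proj([600,-10,100],p);u,v=int(u),int(v)
cv2.imwrite('pics/s2c.png',cv2.resize(im[v-90:v+70,u-110:u+90],None,fx=3.7,fy=3.7))
snap('wrist','w2')"
```

```text
clk 3.45 pos [482.3 -26.  169.4] head 5.5 axis [ 0.002  0.002 -1.   ] F [-0.1  0.4 -1.7] w 18.8
shift [0. 0. 0.]
```

View pics/s2c.png

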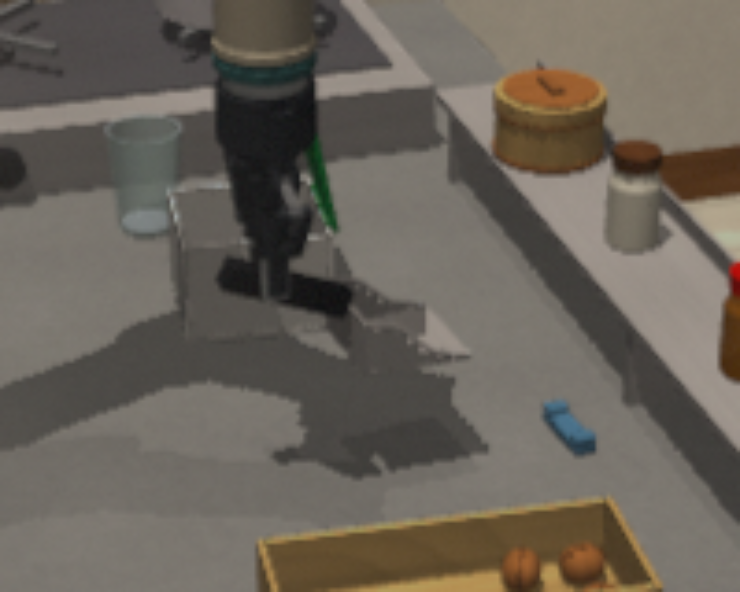

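View pics/w2.png

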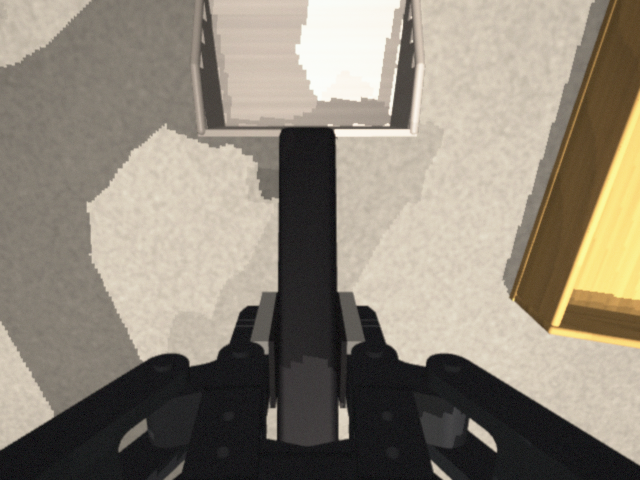

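```bash
cat >> h.py <<'E'
def hslope(f):
    im,d,p=load(f);P=pts(d,p)
    X=P[140:285,296:322].reshape(-1,3);X=X[(d[140:285,296:322].reshape(-1)>50)&(d[140:285,296:322].reshape(-1)<260)]
    r=np.hypot(X[:,0],X[:,1]); r=X[:,:2]@np.array([np.cos(0.09),np.sin(.09)])
    k=np.polyfit(r,X[:,2],1); a=-np.degrees(np.arctan(k[0])); print('handle slope',a,'noseup',23.7-a,len(X))
    F=P[20:110,230:390].reshape(-1,3);dd=d[20:110,230:390].reshape(-1);F=F[dd>0];k=np.linalg.lstsq(np.c_[F[:,:2],np.ones(len(F))],F[:,2],rcond=None)[0];print('pan floor grad deg',np.degrees(np.arctan(k[:2])),F.mean(0))
E
python3 -c "
from h import *
hslope('w2')"
```

```text
handle slope 24.298474639676055 noseup -0.5984746396760556 3750
pan floor grad deg [-0.37189011  0.05087683] [574.81372214 -16.58853878 102.39192445]
```

```bash
python3 -c "
from h import *
go(412.4,-250.9,175,-4.3)"
```

```text
clk 3.55 pos [480.9 -25.7 167.7] head 5.5 axis [-0.002  0.002 -1.   ] F [ 0.2 -0.2 -1.6] w 18.7
roll 9.8
shift [ -7.6 -89.9 217.5]
```

Call:
{"fn": "apply_moves", "kwargs": {
  "targets": [
    [[-2,-22,54],0,0],
    [[-2,-22,54],0,0],
    [[-2,-22,54],0,0],
    [[-2,-22,54],0,0],
    [[0,0,0],5,0],
    [[0,0,0],4.8,0],
    [[0,0,0],0,0]
  ]
}}

```text
clock: 4.42
eef_pos: [408.5, -254.7, 166.8]
tool_rot: [-1.858, 1.554, 2.777]
force: [-0.2, 1.0, -2.2]
width: 18.9
```

```bash
python3 -c "
from h import *
go(412.4,-250.9,175,-4.3)
snap('wrist','w3');hslope('w3');snap('scene','sc3')"
```

```text
clk 4.42 pos [ 408.5 -254.7  166.8] head -4.5 axis [-0.015  0.006 -1.   ] F [-0.2  1.  -2.2] w 18.9
roll -0.2
shift [-8.3  3.5 -4.2]
handle slope 25.51208395783282 noseup -1.8120839578328223 3749
pan floor grad deg [-1.33100381  0.39356862] [ 500.79644285 -261.26142959   99.25417467]
```

View pics/w3.png

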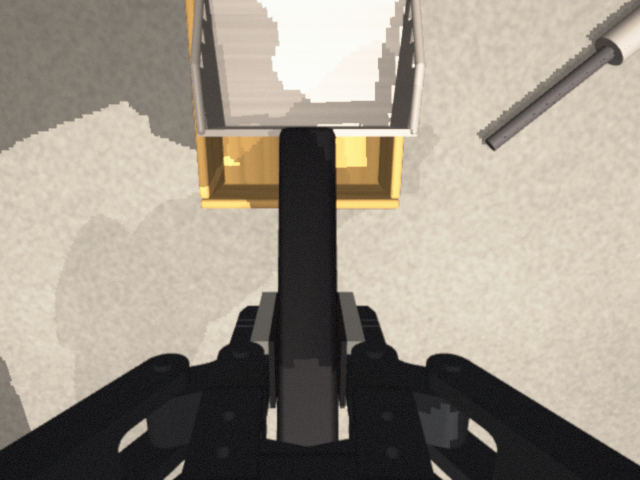

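View pics/sc3.png

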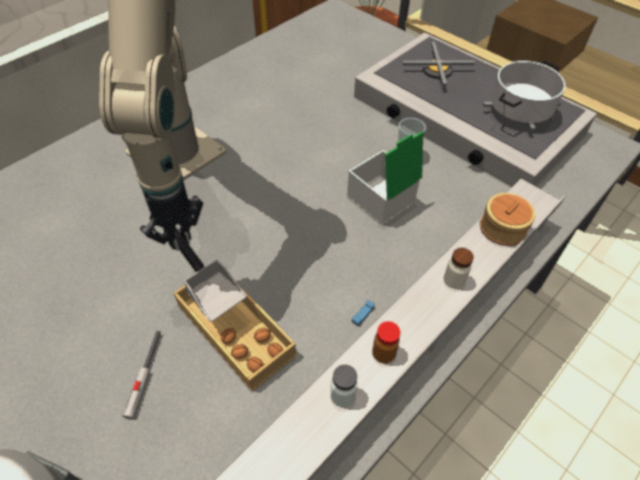

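```bash
python3 - <<'E'
from h import *
im,d,p=load('w3')
a=ray(202.5,207.5,58,p);b=ray(400.5,207.5,58,p);print('near corners',a,b,np.hypot(*(a-b)[:2]))
m=(a+b)/2;e=(a-b);ang=np.arctan2(e[1],e[0])-np.pi/2;print(np.degrees(ang),'centre',m[:2]+136*np.array([np.cos(ang),np.sin(ang)]))
im,d,p=load('sc3');P=pts(d,p);h=cv2.cvtColor(im,cv2.COLOR_BGR2HSV);H,S,V=[h[...,i].astype(int) for i in range(3)]
m=(H>12)&(H<30)&(S>90)&(P[...,2]>50)&(P[...,2]<66)&(P[...,0]<760)&(P[...,0]>300)&(P[...,1]<0)
print(cv2.minAreaRect(P[m][:,:2].astype(np.float32)))
cv2.imwrite('pics/sc3c.png',cv2.resize(im[120:230,330:450],None,fx=5,fy=5,interpolation=cv2.INTER_CUBIC))
E
```

```text
near corners [ 429.69229154 -191.70367291   58.        ] [ 420.73311871 -309.61629359   58.        ] 118.2524963456248
-4.345068075269581 centre [ 560.82182043 -260.96376155]
((558.8377685546875, -261.41644287109375), (121.27508544921875, 272.1523132324219), 85.39849853515625)
```

View pics/sc3c.png

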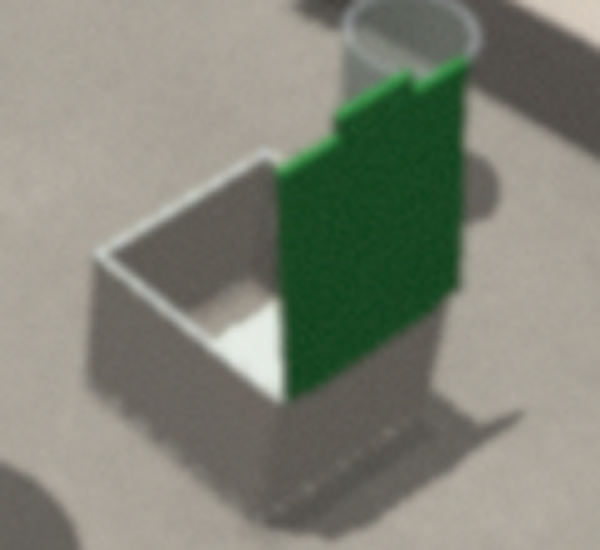

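```bash
python3 - <<'E'
from h import *
im,d,p=load('sc3')
for u,v in((349.6,171),(386.6,200),(383,150.4)): print(ray(u,v,95,p))
go(412,-249.7,110,-4.5)
E
```

```text
[468.17429869 213.01380334  95.        ]
[599.11400229 200.13537179  95.        ]
[479.89793872 332.5558629   95.        ]
clk 4.53 pos [ 408.9 -254.2  167. ] head -4.3 axis [-0.015  0.006 -1.   ] F [ 0.3 -0.8 -1.5] w 18.7
roll 0.2
shift [57.   3.6 -4.4]
```

Call:
{"fn": "apply_moves", "kwargs": {
  "targets": [
    [[20,3.6,-4.4],0,0],
    [[25,0,0],0,0],
    [[15,0,0],0,0],
    [[10,0,0],0,0],
    [[0,0,0],0,0]
  ]
}}

```text
clock: 5.15
eef_pos: [414.3, -247.2, 94.7]
tool_rot: [-2.024, 1.557, 2.624]
force: [0.7, 0.4, 1.8]
width: 18.7
```

```bash
python3 - <<'E'
from h import *
go(412,-249.7,78,-4.5)
snap('wrist','w4')
E
```

```text
clk 5.15 pos [ 414.3 -247.2   94.7] head -3.7 axis [-0.012  0.007 -1.   ] F [0.7 0.4 1.8] w 18.7
roll 0.8
shift [16.7 -2.   2.7]
```

View pics/w4.png

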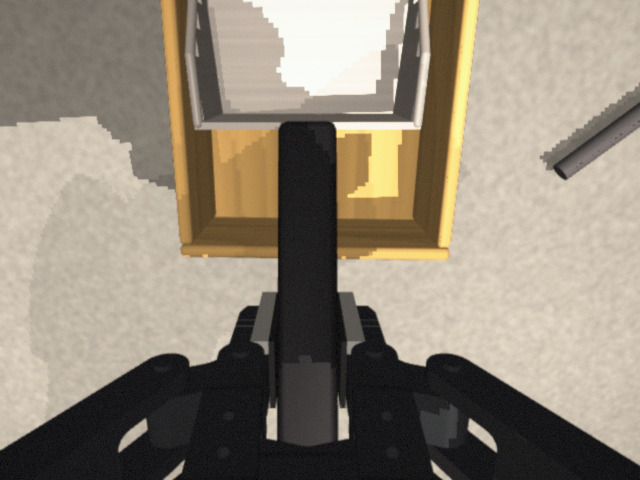

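```bash
python3 - <<'E'
from h import *
hslope('w4')
im,d,p=load('w4')
a=ray(183,250,58,p);b=ray(447,253,58,p);print('near corners',a,b,np.hypot(*(a-b)[:2]));m=(a+b)/2;e=(a-b);ang=np.arctan2(e[1],e[0])-np.pi/2;print(np.degrees(ang),'centre',m[:2]+136*np.array([np.cos(ang),np.sin(ang)]))
im,d,p=snap('scene','sc4')
cv2.imwrite('pics/sc4c.png',cv2.resize(im[250:390,160:310],None,fx=4,fy=4,interpolation=cv2.INTER_CUBIC))
E
```

```text
handle slope 21.192303788160263 noseup 2.507696211839736 3754
pan floor grad deg [2.84722959 0.07859713] [ 506.44028232 -252.46610164   33.64065732]
near corners [ 432.6774409  -192.27818578   58.        ] [ 424.13665386 -307.63462769   58.        ] 115.67218219615064
-4.234352415160498 centre [ 564.03582002 -259.9981213 ]
```

View pics/sc4c.png

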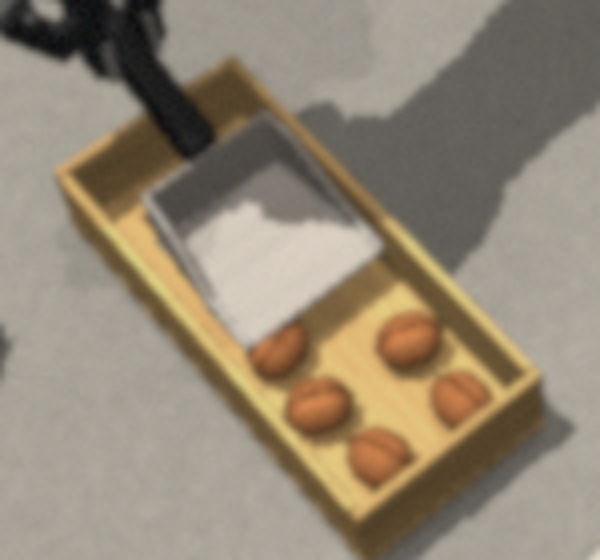

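Call:
{"fn": "apply_moves", "kwargs": {
  "targets": [
    [[-15,-4,0],0.8,0],
    [[-5,0,0],0,0],
    [[0,10,0],0,0],
    [[0,20,0],0,0],
    [[0,30,0],0,0],
    [[0,25,0],0,0],
    [[0,15,0],0,0],
    [[0,8,0],0,0],
    [[0,0,0],0,0]
  ]
}}

```text
clock: 6.38
eef_pos: [525.0, -255.4, 116.7]
tool_rot: [-2.025, 1.56, 2.61]
force: [-0.3, -0.1, -0.4]
width: 18.6
```

```bash
python3 - <<'E'
from h import *
go(z=114,yaw=-4.4)
im,d,p=snap('scene','sc5')
cv2.imwrite('pics/sc5c.png',cv2.resize(im[250:400,160:310],None,fx=4,fy=4,interpolation=cv2.INTER_CUBIC))
E
```

```text
clk 6.38 pos [ 525.  -255.4  116.7] head -4.5 axis [-0.009  0.005 -1.   ] F [-0.3 -0.1 -0.4] w 18.6
roll -0.1
shift [2.7 0.  0. ]
```

View pics/sc5c.png

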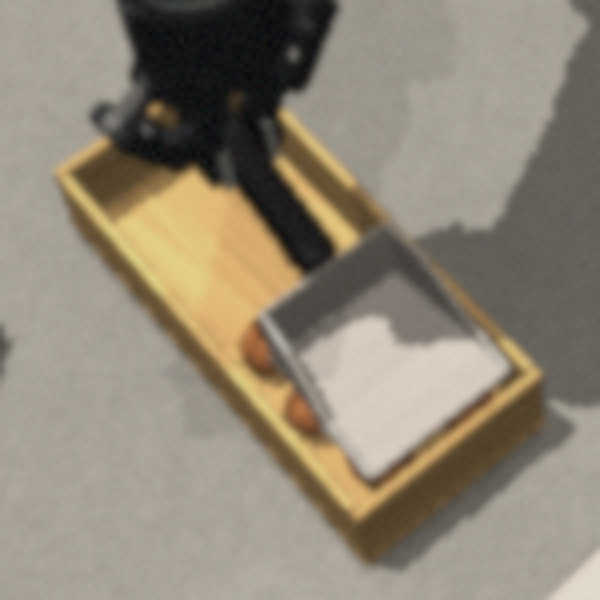

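Call:
{"fn": "apply_moves", "kwargs": {
  "targets": [
    [[1,4,3],0,0],
    [[0,4,0],0,0],
    [[0,0,0],0,0]
  ]
}}

```text
clock: 6.8
eef_pos: [530.7, -259.5, 115.6]
tool_rot: [-1.992, 1.558, 2.64]
force: [-0.2, 0.6, -1.1]
width: 18.5
```

```bash
python3 - <<'E'
from h import *
go(z=114,yaw=-4.4)
E
```

```text
clk 6.8 pos [ 530.7 -259.5  115.6] head -4.6 axis [-0.012  0.006 -1.   ] F [-0.2  0.6 -1.1] w 18.5
roll -0.2
shift [1.6 0.  0. ]
```

Call:
{"fn": "apply_moves", "kwargs": {
  "targets": [
    [[0,4,0],0,0],
    [[0,4,0],0,0],
    [[0,0,0],0,0]
  ]
}}

```text
clock: 7.18
eef_pos: [531.4, -259.6, 114.4]
tool_rot: [-1.898, 1.543, 2.733]
force: [0.4, -1.1, -1.1]
width: 19.0
```

```bash
python3 - <<'E'
from h import *
go(z=114,yaw=-4.4)
snap('wrist','w6');hslope('w6')
im,d,p=snap('scene','sc6')
cv2.imwrite('pics/sc6c.png',cv2.resize(im[250:400,160:310],None,fx=4,fy=4,interpolation=cv2.INTER_CUBIC))
E
```

```text
clk 7.17 pos [ 531.4 -259.6  114.4] head -4.7 axis [-0.025  0.011 -1.   ] F [ 0.4 -1.1 -1.1] w 19.0
roll -0.3
shift [0.4 0.  0. ]
handle slope 22.643959047575027 noseup 1.056040952424972 3751
pan floor grad deg [1.60087695 0.32976768] [ 622.65520821 -266.06518282   51.30778768]
```

View pics/sc6c.png

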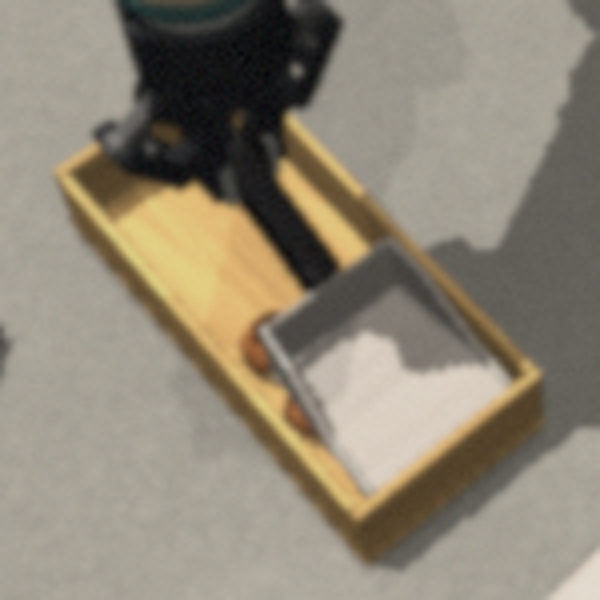

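Call:
{"fn": "apply_moves", "kwargs": {
  "targets": [
    [[0,8,0],0,0],
    [[-1,10,0],0,0],
    [[-1,10,0],0,0]
  ]
}}

```text
clock: 7.65
eef_pos: [535.5, -260.5, 112.8]
tool_rot: [-1.822, 1.497, 2.806]
force: [-17.0, 1.0, 6.7]
width: 18.2
```

```bash
python3 - <<'E'
from h import *
go(z=114,yaw=-4.4)
snap('wrist','w7');hslope('w7')
E
```

```text
clk 7.65 pos [ 535.5 -260.5  112.8] head -4.8 axis [-0.07   0.024 -0.997] F [-17.    1.    6.7] w 18.2
roll -0.4
shift [-1.2 -0.1 -0. ]
handle slope 25.838816589580308 noseup -2.1388165895803084 3756
pan floor grad deg [-1.45478418  1.10143513] [ 623.93126145 -266.46846138   44.85437808]
```

Call:
{"fn": "apply_moves", "kwargs": {
  "targets": [
    [[-3,-10,0],0,0],
    [[-3,-15,0],0,0],
    [[0,-20,0],0,0],
    [[0,0,0],0,0]
  ]
}}

```text
clock: 8.2
eef_pos: [491.9, -257.4, 123.3]
tool_rot: [-1.816, 1.502, 2.811]
force: [0.1, -0.2, -0.9]
width: 18.5
```

```bash
python3 - <<'E'
from h import *
go(z=114,yaw=-4.4)
snap('wrist','w8');hslope('w8')
E
```

```text
clk 8.2 pos [ 491.9 -257.4  123.3] head -4.8 axis [-0.065  0.022 -0.998] F [ 0.1 -0.2 -0.9] w 18.5
roll -0.4
shift [9.3 0.6 0.2]
handle slope 25.2105656387328 noseup -1.5105656387327997 3753
pan floor grad deg [-0.86461735  0.99562668] [ 580.55003591 -263.44760798   56.26090526]
```

```bash
python3 - <<'E'
from h import *
go(403.8,-249.5,120,-4.5)
E
```

```text
clk 8.25 pos [ 493.4 -257.4  123.3] head -4.8 axis [-0.063  0.022 -0.998] F [ 0.8 -0.1 -1.3] w 18.9
roll -0.3
shift [  9.2 -89.5  -0.2]
```

Call:
{"fn": "apply_moves", "kwargs": {
  "targets": [
    [[2,-15,0],-0.3,0],
    [[2,-25,0],0,0],
    [[2,-25,0],0,0],
    [[2,-15,0],0,0],
    [[0,-8,0],0,0],
    [[0,0,0],0,0]
  ]
}}

```text
clock: 9.0
eef_pos: [412.5, -251.5, 121.7]
tool_rot: [-1.808, 1.518, 2.832]
force: [0.6, -0.7, -1.2]
width: 19.0
```

```bash
python3 - <<'E'
from h import *
go(403.8,-249.5,85,-4.5)
E
```

```text
clk 9.0 pos [ 412.5 -251.5  121.7] head -4.2 axis [-0.05   0.016 -0.999] F [ 0.6 -0.7 -1.2] w 19.0
roll 0.3
shift [37.2 -6.9 -0.9]
```

Call:
{"fn": "apply_moves", "kwargs": {
  "targets": [
    [[5,-7,-1],0.3,0],
    [[15,0,0],0,0],
    [[14,0,0],0,0],
    [[4,0,0],0,0],
    [[0,0,0],0,0]
  ]
}}

```text
clock: 9.62
eef_pos: [406.2, -249.7, 82.9]
tool_rot: [-1.796, 1.523, 2.84]
force: [-1.4, 0.3, 4.6]
width: 18.7
```

```bash
python3 - <<'E'
from h import *
go(403.8,-249.5,80,-4.5)
snap('wrist','w9');hslope('w9')
im,d,p=snap('scene','sc9')
cv2.imwrite('pics/sc9c.png',cv2.resize(im[250:400,160:310],None,fx=4,fy=4,interpolation=cv2.INTER_CUBIC))
E
```

```text
clk 9.62 pos [ 406.2 -249.7   82.9] head -4.4 axis [-0.046  0.014 -0.999] F [-1.4  0.3  4.6] w 18.7
roll 0.1
shift [ 3.  -2.3 -0. ]
handle slope 17.125808113109116 noseup 6.574191886890883 3758
pan floor grad deg [-24.6248718    2.19426686] [ 495.85984726 -255.66493158   31.46279356]
```

View pics/sc9c.png

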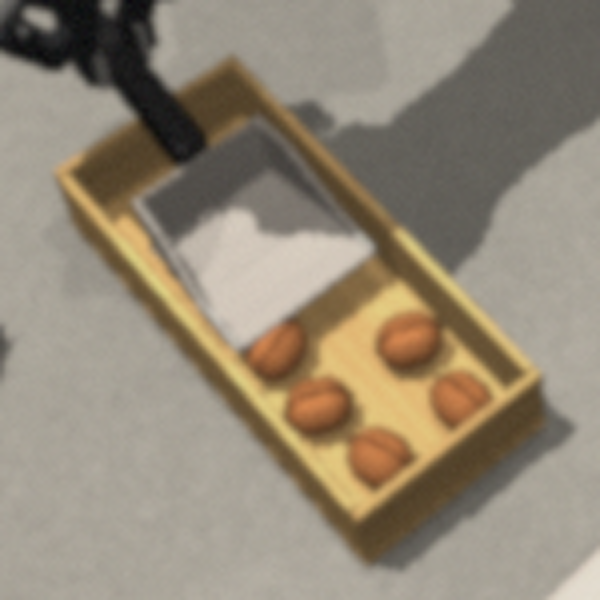

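View pics/w9.png

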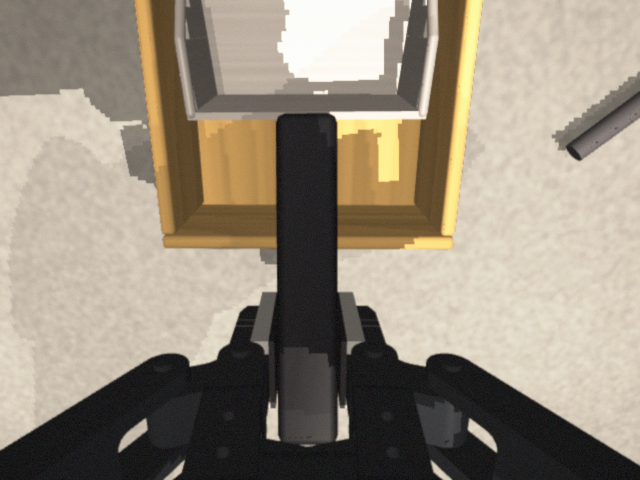

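```bash
python3 - <<'E'
from h import *
im,d,p=load('w9');P=pts(d,p)
for r in range(5,125,12): print(r,np.round(P[r,250],1),np.round(P[r,370],1))
im,d,p=load('sc9');P=pts(d,p)
h=cv2.cvtColor(im,cv2.COLOR_BGR2HSV);H,S,V=[h[...,i].astype(int) for i in range(3)]
m=((H<14)&(S>130)&(P[...,2]>10)&(P[...,2]<50)&(P[...,1]<-150)&(P[...,0]<780)).astype(np.uint8)
k,l,st,c=cv2.connectedComponentsWithStats(m)
for i in range(1,k):
    if st[i,4]>25: X=P[l==i]; print(' nut',st[i],np.round(X.mean(0)),X[:,2].max(),X[:,0].min(),X[:,0].max())
E
```

```text
5 [ 519.5 -233.7   30.3] [ 515.9 -281.2   29.7]
17 [ 515.4 -233.1   29.5] [ 511.7 -281.2   29.1]
29 [ 511.  -232.6   29.7] [ 507.4 -281.1   29. ]
41 [ 506.7 -232.    28.7] [ 502.9 -281.    28.6]
53 [ 502.2 -231.4   28.3] [ 498.4 -281.    28.1]
65 [ 497.7 -230.8   28. ] [ 493.9 -281.1   26.3]
77 [ 493.  -230.2   27.7] [ 489.1 -280.8   27. ]
89 [ 488.2 -229.5   26.8] [ 484.3 -280.7   26.7]
101 [ 483.7 -231.7   46.6] [ 480.3 -277.8   49. ]
113 [ 480.3 -234.4   69.3] [ 477.1 -275.3   68.2]
 nut [255 329  15  13 141] [ 623. -238.   32.] 40.820422383255746 608.6354237519938 634.569771459895
 nut [222 330  14  15 130] [ 578. -290.   32.] 39.051932088215565 567.6974972332099 585.9972082183858
 nut [232 345  15  13 146] [ 617. -296.   33.] 41.378075656291905 601.0204964910062 628.9615843919383
 nut [269 344  13  12 110] [ 667. -244.   34.] 40.59204651705116 652.7083163171934 678.0727510797597
 nut [248 358  14  13 131] [ 660. -295.   34.] 40.108706294581346 644.4177217732773 672.4260301450522
 nut [133 381   7   9  39] [ 524. -486.   28.] 32.381777599564074 516.6487537773562 530.0861142968324
```

Call:
{"fn": "apply_moves", "kwargs": {
  "targets": [
    [[-15,4,0],0,0],
    [[-6,15,0],0,0],
    [[0,30,0],0,0],
    [[0,35,0],0,0],
    [[0,25,0],0,0],
    [[0,10,0],0,0],
    [[0,0,0],0,0]
  ]
}}

```text
clock: 10.6
eef_pos: [524.5, -259.3, 98.6]
tool_rot: [-1.771, 1.515, 2.862]
force: [-0.9, 0.2, -1.5]
width: 19.0
```

```bash
python3 - <<'E'
from h import *
go(531,-259.5,105,-4.5)
snap('wrist','w10');hslope('w10')
E
```

```text
clk 10.6 pos [ 524.5 -259.3   98.6] head -4.5 axis [-0.054  0.015 -0.998] F [-0.9  0.2 -1.5] w 19.0
roll -0.0
shift [-6.8  6.2 -0.4]
handle slope 18.44714635179251 noseup 5.252853648207488 3745
pan floor grad deg [-19.94420332   2.01952437] [ 613.6696806  -265.44820141   44.31592152]
```

Call:
{"fn": "apply_moves", "kwargs": {
  "targets": [
    [[-4,8,0],0,0],
    [[-3,10,0],0,0],
    [[-4,12,0],0,0],
    [[-4,12,0],0,0],
    [[-4,12,0],0,0]
  ]
}}

```text
clock: 11.28
eef_pos: [532.5, -261.4, 109.6]
tool_rot: [-1.778, 1.425, 2.843]
force: [-12.0, 2.3, 1.2]
width: 18.6
```

```bash
python3 - <<'E'
from h import *
go(531,-259.5,105,-4.5)
snap('wrist','w11');hslope('w11')
E
```

```text
clk 11.28 pos [ 532.5 -261.4  109.6] head -5.1 axis [-0.138  0.043 -0.989] F [-12.    2.3   1.2] w 18.6
roll -0.6
shift [ 4.8 -1.  -1.6]
handle slope 24.889323181741947 noseup -1.1893231817419476 3759
pan floor grad deg [-13.58234443   2.45394218] [ 616.53211547 -266.86067138   44.53806709]
```

Call:
{"fn": "apply_moves", "kwargs": {
  "targets": [
    [[-4,12,0],0,0],
    [[-4,12,0],0,0],
    [[-4,12,0],0,0]
  ]
}}

```text
clock: 11.7
eef_pos: [541.4, -264.1, 116.7]
tool_rot: [-1.769, 1.367, 2.849]
force: [-20.1, 3.7, 12.0]
width: 18.6
```

```bash
python3 - <<'E'
from h import *
go(531,-259.5,105,-4.5)
snap('wrist','w12');hslope('w12')
E
```

```text
clk 11.7 pos [ 541.4 -264.1  116.7] head -5.2 axis [-0.193  0.058 -0.979] F [-20.1   3.7  12. ] w 18.6
roll -0.7
shift [13.7 -8.2 -3.1]
handle slope 30.55079020112395 noseup -6.850790201123949 3760
pan floor grad deg [-6.08160196  2.75077765] [ 621.01944055 -268.61902811   42.1551562 ]
```

Call:
{"fn": "apply_moves", "kwargs": {
  "targets": [
    [[-8,-10,0],0,0],
    [[-10,-15,0],-0.7,0],
    [[0,-25,0],0,0],
    [[0,-25,0],0,0]
  ]
}}

```text
clock: 12.25
eef_pos: [470.7, -260.0, 152.4]
tool_rot: [-1.78, 1.372, 2.852]
force: [0.8, 1.6, -1.8]
width: 18.5
```

```bash
python3 - <<'E'
from h import *
go(404.6,-251,134,-4.5)
E
```

```text
clk 12.25 pos [ 470.7 -260.   152.4] head -4.4 axis [-0.189  0.056 -0.98 ] F [ 0.8  1.6 -1.8] w 18.5
roll 0.1
shift [ 31.  -61.8  -2.6]
```

Call:
{"fn": "apply_moves", "kwargs": {
  "targets": [
    [[5,-20,-1],0,0],
    [[8,-22,-1],0,0],
    [[8,-12,-1],0,0],
    [[0,0,0],0,0]
  ]
}}

```text
clock: 12.75
eef_pos: [412.7, -253.0, 147.0]
tool_rot: [-1.779, 1.384, 2.851]
force: [0.3, 0.0, -0.8]
width: 18.6
```

```bash
python3 - <<'E'
from h import *
go(404.6,-251,104,-4.5)
snap('wrist','w13');hslope('w13')
im,d,p=snap('side','s13')
cv2.imwrite('pics/s13c.png',cv2.resize(im[230:350,230:400],None,fx=4,fy=4,interpolation=cv2.INTER_CUBIC))
E
```

```text
clk 12.75 pos [ 412.7 -253.   147. ] head -4.5 axis [-0.178  0.053 -0.983] F [ 0.3  0.  -0.8] w 18.6
roll -0.0
shift [43.8 -0.3  0.4]
handle slope 29.240874976610215 noseup -5.540874976610215 3755
pan floor grad deg [-5.0375701   2.57453805] [ 493.67926305 -256.85559751   74.23428935]
```

View pics/s13c.png

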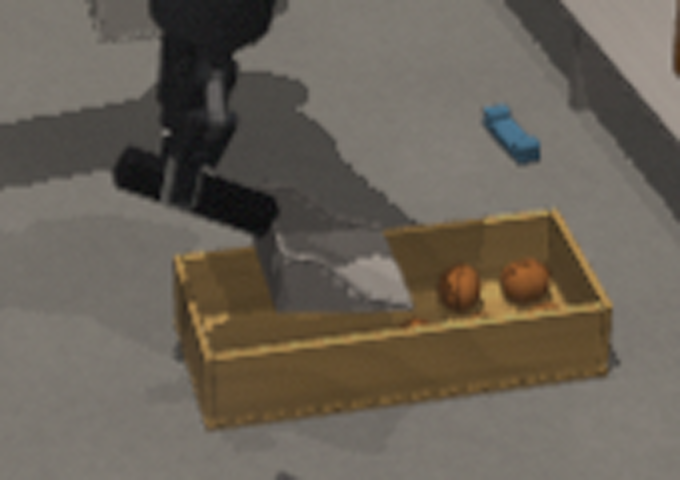

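View pics/w13.png

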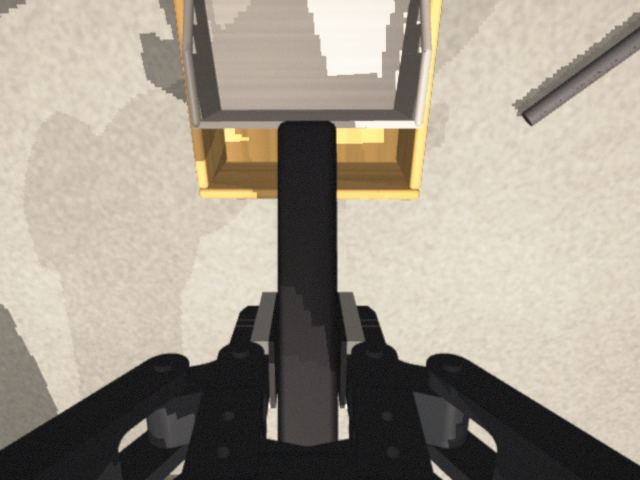

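Call:
{"fn": "apply_moves", "kwargs": {
  "targets": [
    [[12,-4,0],0,0],
    [[15,-2,0],0,0],
    [[13,0,0],0,0],
    [[8,0,0],0,0],
    [[0,0,0],0,0]
  ]
}}

```text
clock: 13.48
eef_pos: [401.5, -250.9, 98.0]
tool_rot: [-1.772, 1.388, 2.861]
force: [0.1, 0.1, -2.0]
width: 19.1
```

```bash
python3 - <<'E'
from h import *
go(401,-251,97,-4.5)
snap('wrist','w14');hslope('w14')
im,d,p=snap('side','s14')
cv2.imwrite('pics/s14c.png',cv2.resize(im[230:350,230:400],None,fx=4,fy=4,interpolation=cv2.INTER_CUBIC))
im,d,p=snap('scene','sc14')
cv2.imwrite('pics/sc14c.png',cv2.resize(im[250:400,160:310],None,fx=4,fy=4,interpolation=cv2.INTER_CUBIC))
E
```

```text
clk 13.47 pos [ 401.5 -250.9   98. ] head -4.4 axis [-0.174  0.05  -0.983] F [ 0.1  0.1 -2. ] w 19.1
roll 0.1
shift [ 1.1 -0.3  0.1]
handle slope 29.10960592638854 noseup -5.40960592638854 3756
pan floor grad deg [-4.84490091  2.44551221] [ 482.72474755 -254.67968559   25.53259495]
```

View pics/s14c.png

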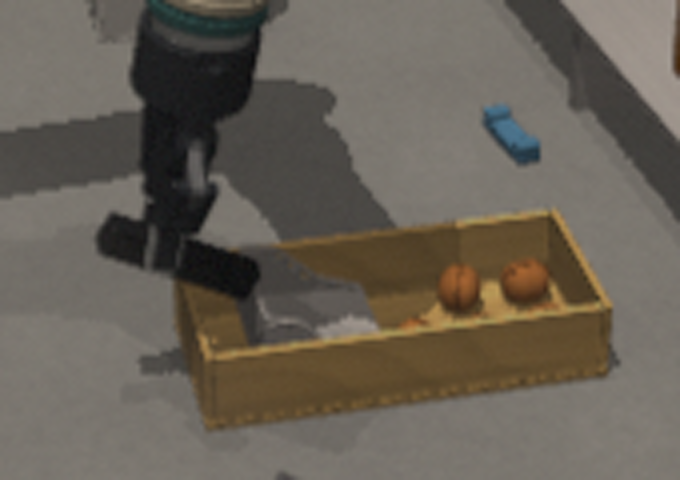

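View pics/sc14c.png

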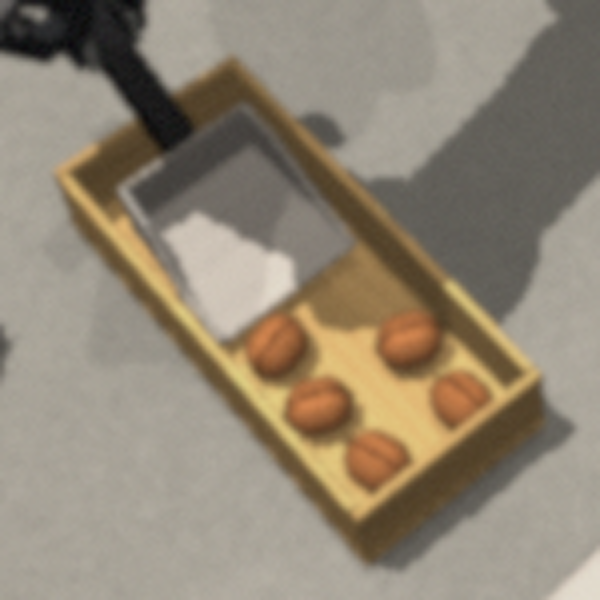

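Call:
{"fn": "apply_moves", "kwargs": {
  "targets": [
    [[7,2,0],0,0],
    [[-1,14,0],0,0],
    [[-2,18,0],0,0],
    [[-3,18,0],0,0],
    [[0,0,0],0,0]
  ]
}}

```text
clock: 14.25
eef_pos: [458.4, -255.4, 88.5]
tool_rot: [-1.77, 1.394, 2.865]
force: [-0.1, 0.2, -2.0]
width: 18.7
```

```bash
python3 - <<'E'
from h import *
go(501,-259,88,-4.5)
snap('wrist','w15');hslope('w15')
im,d,p=snap('scene','sc15')
cv2.imwrite('pics/sc15c.png',cv2.resize(im[250:400,160:310],None,fx=4,fy=4,interpolation=cv2.INTER_CUBIC))
E
```

```text
clk 14.25 pos [ 458.4 -255.4   88.5] head -4.3 axis [-0.169  0.048 -0.984] F [-0.1  0.2 -2. ] w 18.7
roll 0.2
shift [-6.9 42.2  0.1]
handle slope 28.713406332790868 noseup -5.0134063327908684 3760
pan floor grad deg [-4.49876112  2.34344685] [ 540.05013105 -259.22396501   16.39446284]
```

View pics/sc15c.png

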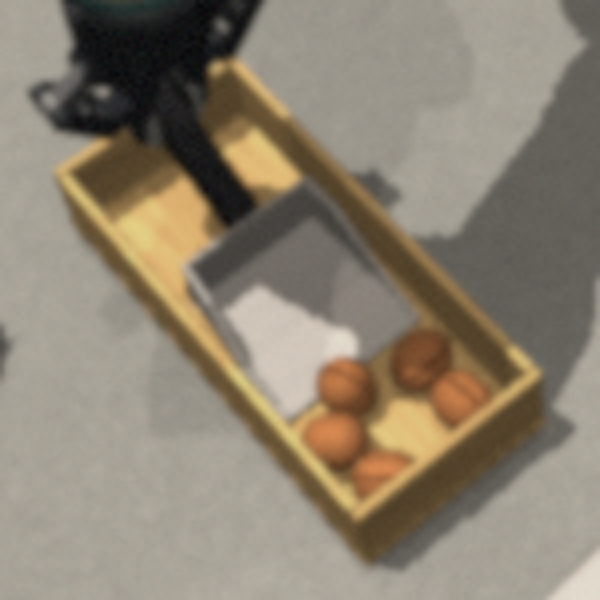

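Call:
{"fn": "apply_moves", "kwargs": {
  "targets": [
    [[1,12,0],0,0],
    [[0,14,0],0,0],
    [[-1,14,0],0,0],
    [[-1,10,0],0,0]
  ]
}}

```text
clock: 14.85
eef_pos: [505.9, -260.3, 82.2]
tool_rot: [-1.769, 1.39, 2.861]
force: [-2.0, 0.8, 4.4]
width: 18.8
```

```bash
python3 - <<'E'
from h import *
go(531,-259,88,-4.5)
snap('wrist','w16');hslope('w16')
im,d,p=snap('scene','sc16')
cv2.imwrite('pics/sc16c.png',cv2.resize(im[250:400,160:310],None,fx=4,fy=4,interpolation=cv2.INTER_CUBIC))
E
```

```text
clk 14.85 pos [ 505.9 -260.3   82.2] head -4.6 axis [-0.173  0.05  -0.984] F [-2.   0.8  4.4] w 18.8
roll -0.1
shift [-10.   23.6  -3.7]
handle slope 27.342581871452996 noseup -3.6425818714529967 3753
pan floor grad deg [-7.74967233  2.35866369] [ 587.46271937 -264.50027099   12.73900295]
```

View pics/sc16c.png

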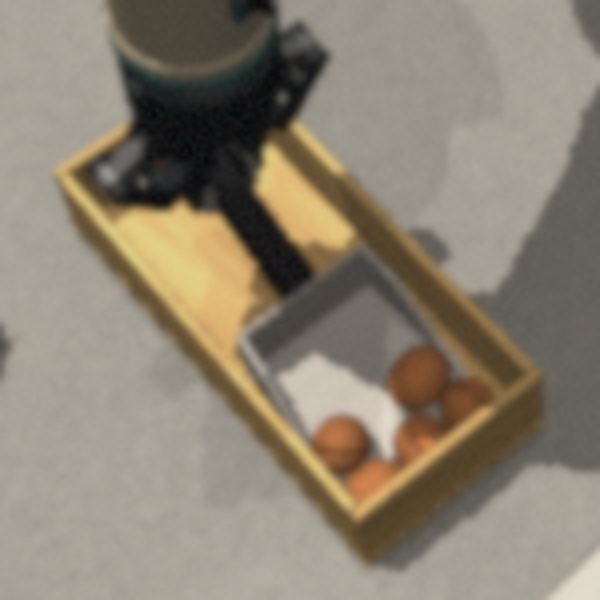

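Call:
{"fn": "apply_moves", "kwargs": {
  "targets": [
    [[-1,10,0],0,0],
    [[-1.5,10,0],0,0],
    [[-1.5,10,0],0,0],
    [[-1,6,0],0,0]
  ]
}}

```text
clock: 15.45
eef_pos: [536.0, -263.4, 81.5]
tool_rot: [-1.767, 1.375, 2.861]
force: [-11.1, -0.1, 9.4]
width: 18.4
```

```bash
python3 - <<'E'
from h import *
go(531,-259,88,-4.5)
snap('wrist','w17');hslope('w17')
im,d,p=snap('scene','sc17')
cv2.imwrite('pics/sc17c.png',cv2.resize(im[250:400,160:310],None,fx=4,fy=4,interpolation=cv2.INTER_CUBIC))
E
```

```text
clk 15.45 pos [ 536.  -263.4   81.5] head -4.7 axis [-0.187  0.054 -0.981] F [-11.1  -0.1   9.4] w 18.4
roll -0.2
shift [-5.2 -6.5 -4.2]
handle slope 27.262204853298854 noseup -3.562204853298855 3758
pan floor grad deg [36.41828166 -5.87903672] [ 617.2898918  -267.8463063    22.22642079]
```

View pics/sc17c.png

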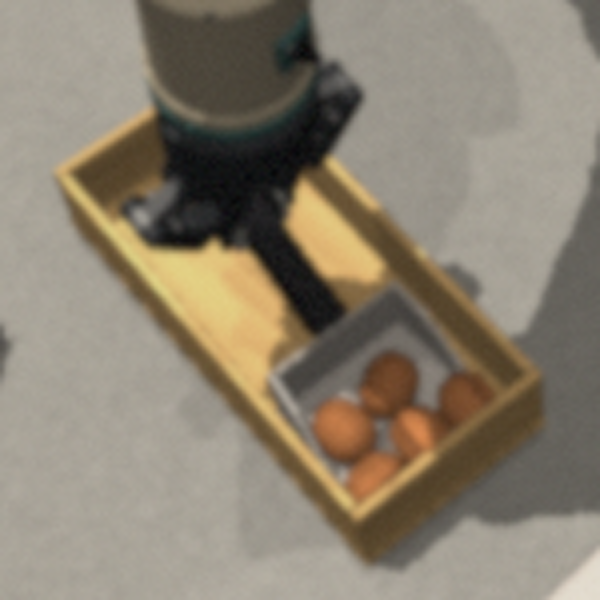

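Call:
{"fn": "apply_moves", "kwargs": {
  "targets": [
    [[6,-1,0],0,0],
    [[7,0,0],0,0],
    [[7,0,0],0,0],
    [[7,0,0],0,0]
  ]
}}

```text
clock: 16.05
eef_pos: [520.9, -261.5, 59.8]
tool_rot: [-1.772, 1.357, 2.853]
force: [-6.5, 1.9, 16.1]
width: 18.8
```

```bash
python3 - <<'E'
from h import *
go(yaw=-4.5)
snap('wrist','w18');hslope('w18')
E
```

```text
clk 16.05 pos [ 520.9 -261.5   59.8] head -4.7 axis [-0.204  0.06  -0.977] F [-6.5  1.9 16.1] w 18.8
roll -0.2
shift [0. 0. 0.]
handle slope 14.496829664774172 noseup 9.203170335225828 3753
pan floor grad deg [-26.2110441   9.6778833] [ 604.76652733 -267.42904437   25.15487708]
```

View pics/w18.png

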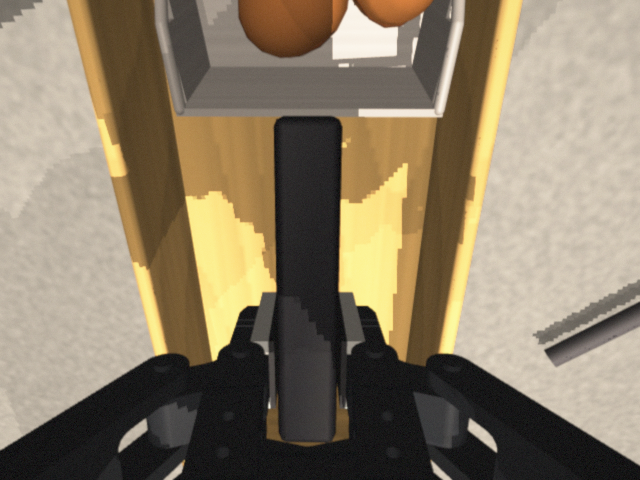

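Call:
{"fn": "apply_moves", "kwargs": {
  "targets": [
    [[7,4,0],0,0],
    [[7,3,0],0,0],
    [[5,2,0],0,0]
  ]
}}

```text
clock: 16.48
eef_pos: [514.4, -261.6, 42.9]
tool_rot: [-1.767, 1.335, 2.853]
force: [-5.8, 1.4, 11.2]
width: 18.8
```

```bash
python3 - <<'E'
from h import *
go(yaw=-4.5)
snap('wrist','w19');hslope('w19')
im,d,p=snap('scene','sc19')
cv2.imwrite('pics/sc19c.png',cv2.resize(im[250:400,160:310],None,fx=4,fy=4,interpolation=cv2.INTER_CUBIC))
E
```

```text
clk 16.48 pos [ 514.4 -261.6   42.9] head -4.9 axis [-0.224  0.066 -0.972] F [-5.8  1.4 11.2] w 18.8
roll -0.4
shift [0. 0. 0.]
handle slope 3.1953357508748086 noseup 20.50466424912519 3755
pan floor grad deg [-24.28820303  11.63495505] [ 600.9192365  -269.11597045   31.6569671 ]
```

View pics/sc19c.png

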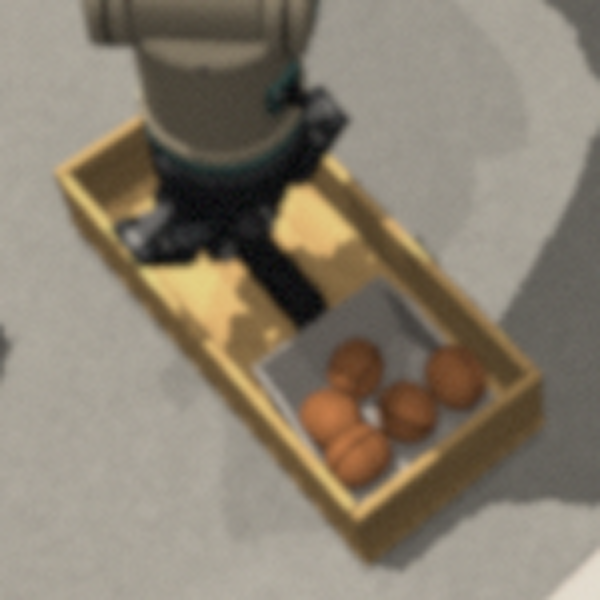

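Call:
{"fn": "apply_moves", "kwargs": {
  "targets": [
    [[-5,-1,0],0,0],
    [[-8,-2,0],0,0],
    [[-10,-2.3,0],0,0],
    [[-12,-3,0],0,0],
    [[-12,-3,0],0,0],
    [[-8,-2,0],0,0],
    [[0,0,0],0,0]
  ]
}}

```text
clock: 17.45
eef_pos: [515.0, -263.8, 102.1]
tool_rot: [-1.77, 1.336, 2.852]
force: [-0.3, -0.2, -2.3]
width: 18.7
```

```bash
python3 - <<'E'
from h import *
go(yaw=-4.5)
snap('wrist','w20');hslope('w20')
im,d,p=snap('scene','sc20')
cv2.imwrite('pics/sc20c.png',cv2.resize(im[240:390,160:310],None,fx=4,fy=4,interpolation=cv2.INTER_CUBIC))
E
```

```text
clk 17.45 pos [ 515.  -263.8  102.1] head -4.9 axis [-0.223  0.066 -0.973] F [-0.3 -0.2 -2.3] w 18.7
roll -0.4
shift [0. 0. 0.]
handle slope 3.940101439079815 noseup 19.759898560920185 3752
pan floor grad deg [-25.20743547  12.43414512] [ 601.37647725 -271.13663808   89.73402947]
```

View pics/sc20c.png

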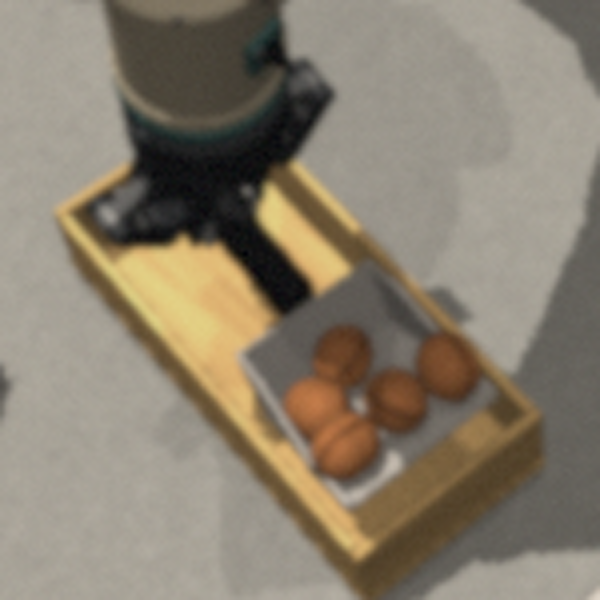

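View pics/w20.png

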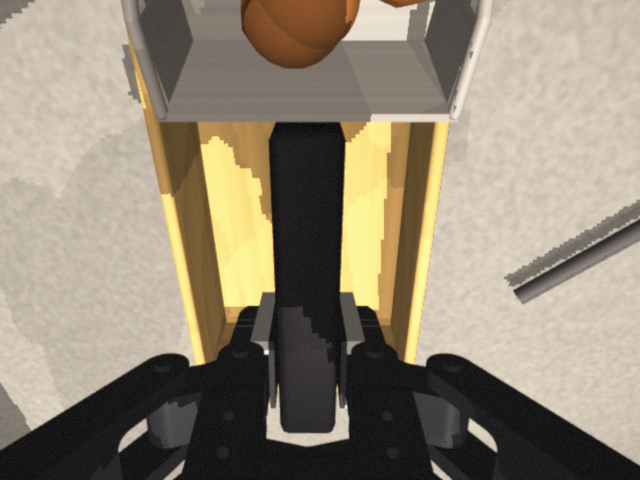

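```bash
python3 - <<'E'
from h import *
im,d,p=load('sc20');P=pts(d,p)
h=cv2.cvtColor(im,cv2.COLOR_BGR2HSV);H,S,V=[h[...,i].astype(int) for i in range(3)]
m=((H<14)&(S>120)&(P[...,2]>10)&(P[...,2]<170)&(P[...,1]<-150)&(P[...,0]<780)).astype(np.uint8)
m=cv2.erode(m,np.ones((3,3)))
k,l,st,c=cv2.connectedComponentsWithStats(m)
for i in range(1,k):
    if st[i,4]>15: X=P[l==i]; print(' nut',st[i],np.round(X.mean(0)),X[:,2].max())
for u,v in((160+430/4,240+272/4),(160+498/4,240+378/4),(160+402/4,240+460/4),(160+352/4,240+503/4),(160+242/4,240+355/4),(160+362/4,240+265/4)): print(u,v,np.round(P[int(v),int(u)]))
cv2.imwrite('pics/sc20d.png',cv2.resize(im[290:370,215:290],None,fx=8,fy=7.5,interpolation=cv2.INTER_CUBIC))
E
```

```text
nut [233 323  45  35 611] [ 652. -284.  113.] 127.95714076174295
267.5 308.0 [ 567. -174.    2.]
284.5 334.5 [ 667. -214.   60.]
260.5 355.0 [ 683. -292.   98.]
248.0 365.75 [ 681. -321.   96.]
220.5 328.75 [ 585. -309.  105.]
250.5 306.25 [ 592. -234.  108.]
```

View pics/sc20d.png

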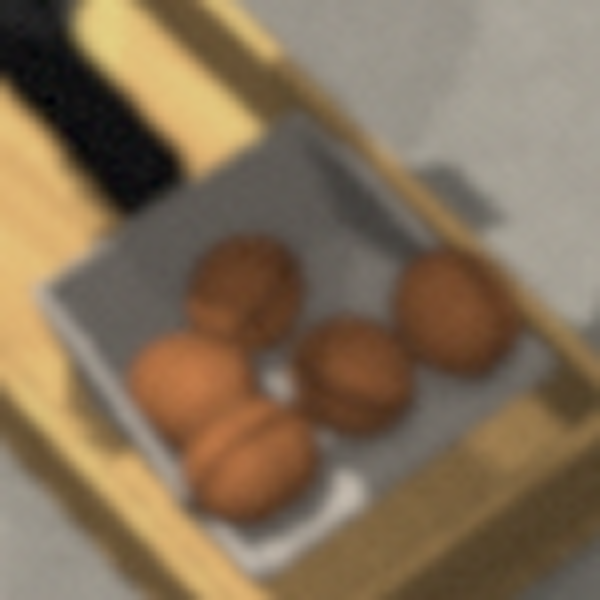

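Call:
{"fn": "apply_moves", "kwargs": {
  "targets": [
    [[-5,-1,0],0,0],
    [[-10,-2.3,0],0,0],
    [[-14,-3,0],0,0],
    [[-14,-3,0],0,0],
    [[-12,-3,-4],0,0],
    [[-8,-3,-8],0,0],
    [[-3,-3,-12],0,0],
    [[0,-3,-16],0,0],
    [[0,-3,-20],0,0],
    [[0,-4,-24],0,0]
  ]
}}

```text
clock: 18.8
eef_pos: [508.8, -176.5, 180.3]
tool_rot: [-1.775, 1.332, 2.846]
force: [0.7, 0.5, -2.2]
width: 18.8
```

```bash
python3 - <<'E'
from h import *
go(400,285,165,-5.5)
print(np.round(status.read_state()['qpos'],2))
E
```

```text
clk 18.8 pos [ 508.8 -176.5  180.3] head -4.9 axis [-0.226  0.069 -0.972] F [ 0.7  0.5 -2.2] w 18.8
roll 0.6
shift [  71.2 -140.6 -447.5]
[-0.04  0.72  0.55  1.67 -0.36  1.1  -1.02]
```

Call:
{"fn": "apply_moves", "kwargs": {
  "targets": [
    [[3,-7,-26],0,0],
    [[3,-8,-28],0,0],
    [[3,-8,-28],0,0],
    [[3,-8,-28],0,0],
    [[3,-8,-28],0,0],
    [[3,-8,-28],0,0],
    [[3,-8,-28],0,0],
    [[3,-8,-28],0,0],
    [[3,-8,-28],0,0],
    [[3,-8,-28],0,0]
  ]
}}

```text
clock: 20.05
eef_pos: [441.9, 132.7, 181.9]
tool_rot: [-1.788, 1.322, 2.845]
force: [0.8, 0.1, -2.1]
width: 18.6
```

```bash
python3 - <<'E'
from h import *
go(400,285,165,-5.5)
print(np.round(status.read_state()['qpos'],2))
E
```

```text
clk 20.05 pos [441.9 132.7 181.9] head -4.2 axis [-0.235  0.072 -0.969] F [ 0.8  0.1 -2.1] w 18.6
roll 1.3
shift [  37.2  -47.2 -147.1]
[-0.59  0.6   0.51  1.91 -0.46  0.99 -1.46]
```

Call:
{"fn": "apply_moves", "kwargs": {
  "targets": [
    [[4,-14,-5],0,0],
    [[4,-18,0],0,0],
    [[3,-16,0],0,0],
    [[2,-8,0],0,0],
    [[0,0,0],0,0]
  ]
}}

```text
clock: 20.68
eef_pos: [377.5, 145.5, 182.7]
tool_rot: [-1.782, 1.318, 2.857]
force: [0.8, -0.4, -2.4]
width: 19.2
```

```bash
python3 - <<'E'
from h import *
go(385,280,165,-5.5)
print(np.round(status.read_state()['qpos'],2))
im,d,p=snap('scene','sc21')
cv2.imwrite('pics/sc21c.png',cv2.resize(im[100:260,260:440],None,fx=3.7,fy=3.7,interpolation=cv2.INTER_CUBIC))
snap('wrist','w21')
E
```

```text
clk 20.68 pos [377.5 145.5 182.7] head -3.8 axis [-0.24   0.07  -0.968] F [ 0.8 -0.4 -2.4] w 19.2
roll 1.7
shift [  24.8    2.9 -133.5]
[-0.66  0.52  0.51  2.06 -0.46  0.9  -1.49]
```

View pics/sc21c.png

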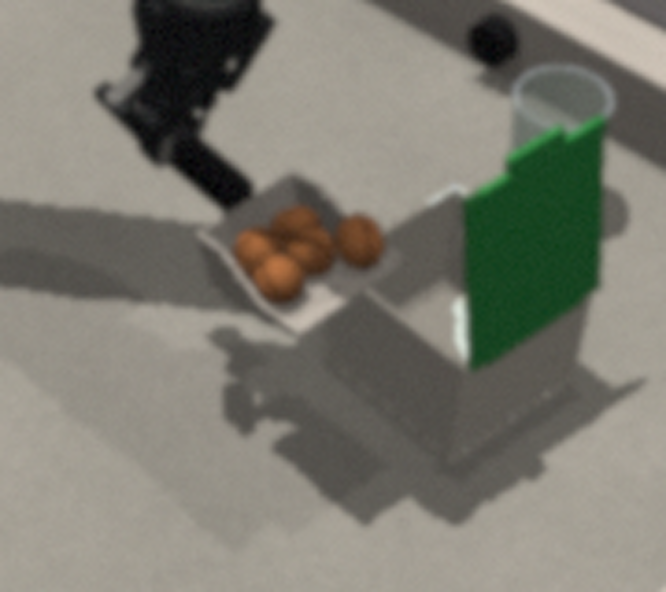

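View pics/w21.png

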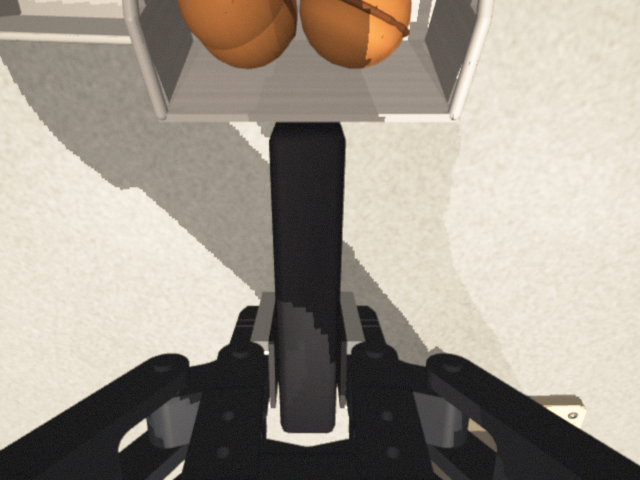

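Call:
{"fn": "apply_moves", "kwargs": {
  "targets": [
    [[1,0,-10],0.4,0],
    [[1,0,-18],0.4,0],
    [[2,0,-22],0.4,0],
    [[2,0,-24],0.4,0],
    [[2,0,-24],0,0],
    [[1,0,-18],0,0],
    [[1,0,-10],0,0],
    [[0,0,-4],0,0],
    [[0,0,0],0,0]
  ]
}}

```text
clock: 21.9
eef_pos: [393.6, 281.9, 177.9]
tool_rot: [-1.753, 1.322, 2.853]
force: [0.2, -1.1, -2.3]
width: 18.9
```

```bash
python3 - <<'E'
from h import *
go(385,279,150,-5.5)
print(np.round(status.read_state()['qpos'],2))
im,d,p=snap('scene','sc22')
cv2.imwrite('pics/sc22c.png',cv2.resize(im[100:260,260:440],None,fx=3.7,fy=3.7,interpolation=cv2.INTER_CUBIC))
snap('wrist','w22')
E
```

```text
clk 21.9 pos [393.6 281.9 177.9] head -5.8 axis [-0.236  0.07  -0.969] F [ 0.2 -1.1 -2.3] w 18.9
roll -0.3
shift [28.9 -1.3  5.1]
[-0.86  0.6   0.48  1.9  -0.53  0.96 -1.74]
```

View pics/sc22c.png

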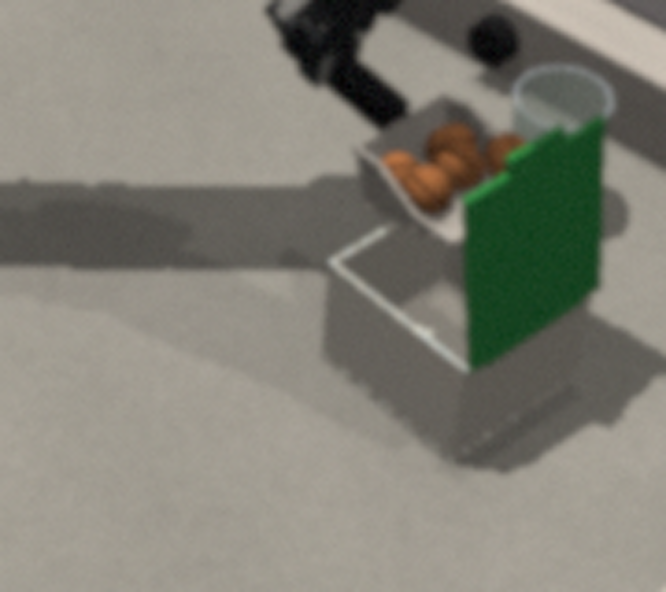

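View pics/w22.png

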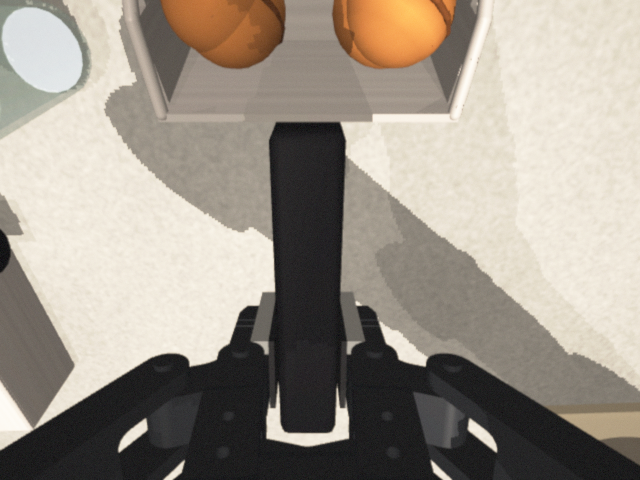

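```bash
python3 - <<'E'
from h import *
hslope('w22')
im,d,p=load('sc22');P=pts(d,p)
cv2.imwrite('pics/sc22d.png',cv2.resize(im[120:180,350:400],None,fx=10,fy=10,interpolation=cv2.INTER_CUBIC))
# pan front right corner (455,238)
for a,b in((455,238),(447,232),(362,152)): u,v=260+a/3.7,100+b/3.7; print(u,v,np.round(P[int(v),int(u)]))
im,d,p=snap('side','s22')
cv2.imwrite('pics/s22c.png',cv2.resize(im[130:260,180:330],None,fx=5,fy=4.6,interpolation=cv2.INTER_CUBIC))
E
```

```text
handle slope 4.747642205921553 noseup 18.952357794078445 3753
pan floor grad deg [-23.07869925   1.22950605] [479.83386127 273.17558774 165.0709984 ]
382.97297297297297 164.32432432432432 [558. 219. 174.]
380.81081081081084 162.7027027027027 [546. 229. 165.]
357.8378378378378 141.0810810810811 [471. 228. 186.]
```

View pics/s22c.png

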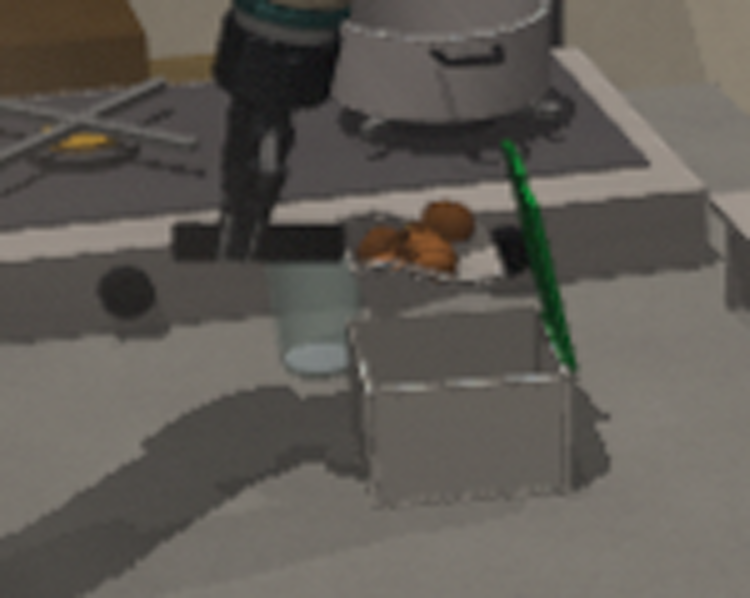

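Call:
{"fn": "apply_moves", "kwargs": {
  "targets": [
    [[6,1.5,0],0,0],
    [[12,3,0],0,0],
    [[15,4,0],0,0],
    [[13,3,0],0,0],
    [[8,2,0],0,0],
    [[2,0,0],0,0],
    [[0,0,0],0,0]
  ]
}}

```text
clock: 22.92
eef_pos: [394.4, 282.9, 115.7]
tool_rot: [-1.749, 1.324, 2.854]
force: [0.7, -0.6, -2.2]
width: 19.0
```

```bash
python3 - <<'E'
from h import *
go(394,280,118,-5.7)
print(np.round(status.read_state()['qpos'],2))
snap('wrist','w23');hslope('w23')
im,d,p=snap('side','s23')
cv2.imwrite('pics/s23c.png',cv2.resize(im[130:260,180:330],None,fx=5,fy=4.6,interpolation=cv2.INTER_CUBIC))
im,d,p=snap('scene','sc23')
cv2.imwrite('pics/sc23c.png',cv2.resize(im[100:260,260:440],None,fx=3.7,fy=3.7,interpolation=cv2.INTER_CUBIC))
E
```

```text
clk 22.93 pos [394.4 282.9 115.7] head -6.0 axis [-0.235  0.07  -0.97 ] F [ 0.7 -0.6 -2.2] w 19.0
roll -0.3
shift [-2.3 -0.6  2.8]
[-0.82  0.7   0.42  1.94 -0.6   0.84 -1.67]
handle slope 4.6170727682677395 noseup 19.08292723173226 3754
pan floor grad deg [-23.12457258   1.21644456] [480.60836911 274.25500605 103.04017875]
```

View pics/s23c.png

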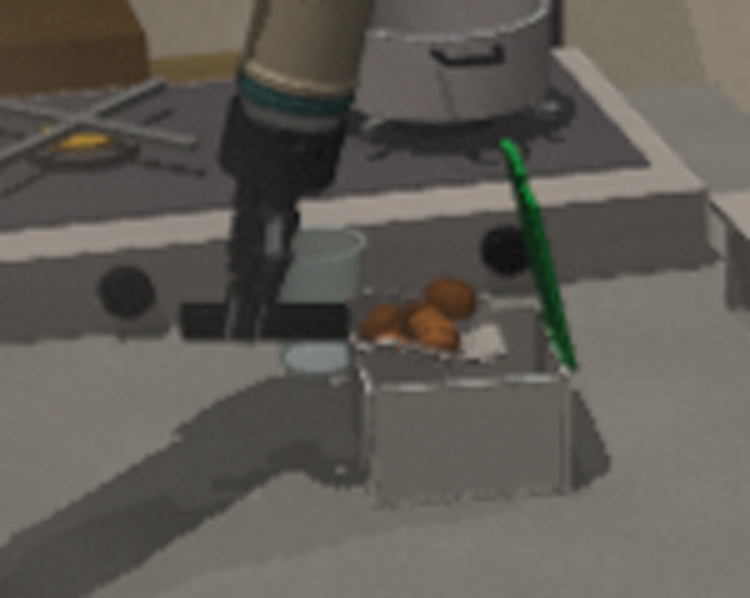

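View pics/sc23c.png

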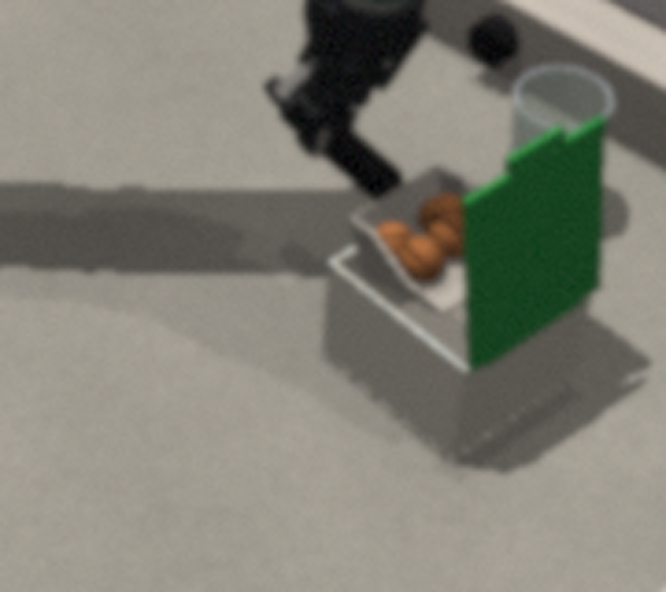

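Call:
{"fn": "apply_moves", "kwargs": {
  "targets": [
    [[0,7,1],0,0],
    [[0,10,1],0,0],
    [[-1,10,0],0,0],
    [[-1.5,8,0],0,0],
    [[-2,8,0],0,0]
  ]
}}

```text
clock: 23.7
eef_pos: [431.8, 276.1, 109.6]
tool_rot: [-1.733, 1.308, 2.873]
force: [-20.1, 0.1, 2.9]
width: 18.6
```

```bash
python3 - <<'E'
from h import *
go(394,280,118,-5.7)
print(np.round(status.read_state()['qpos'],2))
snap('wrist','w24');hslope('w24')
im,d,p=snap('side','s24')
cv2.imwrite('pics/s24c.png',cv2.resize(im[130:260,180:330],None,fx=5,fy=4.6,interpolation=cv2.INTER_CUBIC))
E
```

```text
clk 23.7 pos [431.8 276.1 109.6] head -5.8 axis [-0.25   0.069 -0.966] F [-20.1   0.1   2.9] w 18.6
roll -0.1
shift [  1.7 -38.9  -0. ]
[-0.77  0.75  0.43  1.85 -0.59  0.9  -1.65]
handle slope 5.291836025340761 noseup 18.40816397465924 3760
pan floor grad deg [-21.86300439   0.29075397] [517.92572989 267.73205249  95.92960388]
```

View pics/s24c.png

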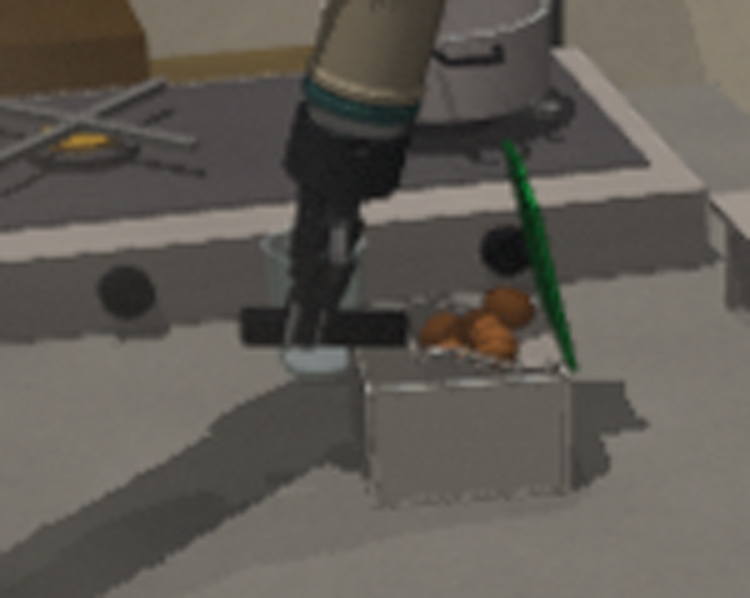

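Call:
{"fn": "apply_moves", "kwargs": {
  "targets": [
    [[-8,8,0],0,0],
    [[-8,8,0],0,0],
    [[-8,10,0],0,0]
  ]
}}

```text
clock: 24.18
eef_pos: [434.4, 274.0, 123.4]
tool_rot: [-1.676, 1.248, 2.94]
force: [-19.6, 2.2, 1.6]
width: 18.7
```

```bash
python3 - <<'E'
from h import *
go(394,280,118,-5.7)
print(np.round(status.read_state()['qpos'],2))
snap('wrist','w25');hslope('w25')
im,d,p=snap('side','s25')
cv2.imwrite('pics/s25c.png',cv2.resize(im[130:260,180:330],None,fx=5,fy=4.6,interpolation=cv2.INTER_CUBIC))
E
```

```text
clk 24.18 pos [434.4 274.  123.4] head -5.2 axis [-0.311  0.063 -0.948] F [-19.6   2.2   1.6] w 18.7
roll 0.5
shift [ 18.  -37.   -1.7]
[-0.74  0.76  0.43  1.78 -0.56  1.02 -1.66]
handle slope 10.631518426619216 noseup 13.068481573380783 3756
pan floor grad deg [-11.98114168  -0.04806004] [519.02289294 266.70108467 101.80192898]
```

View pics/s25c.png

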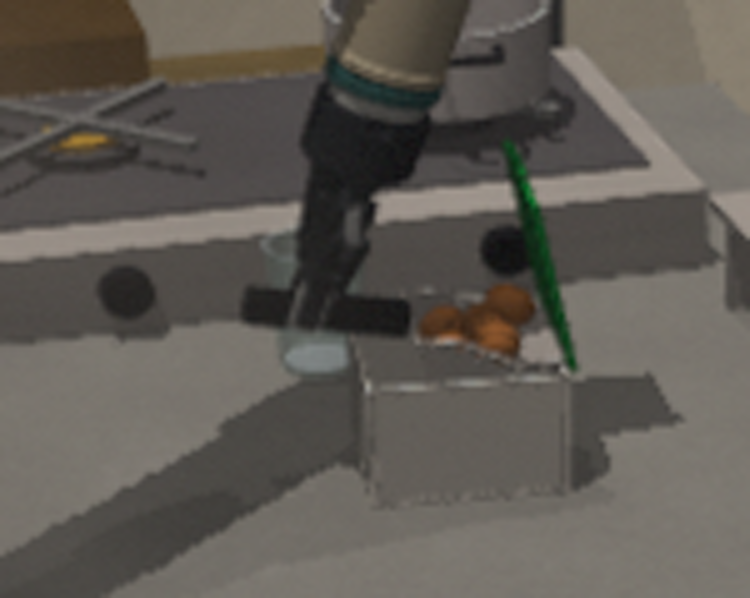

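Call:
{"fn": "apply_moves", "kwargs": {
  "targets": [
    [[-12,9,0],0,0],
    [[-12,9,0],0,0],
    [[-12,9,0],0,0],
    [[-12,9,0],0,0]
  ]
}}

```text
clock: 24.78
eef_pos: [447.9, 271.8, 155.9]
tool_rot: [-1.634, 1.165, 2.99]
force: [-14.8, 0.6, 4.6]
width: 18.7
```

```bash
python3 - <<'E'
from h import *
go(394,280,118,-5.7)
print(np.round(status.read_state()['qpos'],2))
snap('wrist','w26');hslope('w26')
im,d,p=snap('side','s26')
cv2.imwrite('pics/s26c.png',cv2.resize(im[130:260,180:330],None,fx=5,fy=4.6,interpolation=cv2.INTER_CUBIC))
E
```

```text
clk 24.77 pos [447.9 271.8 155.9] head -4.7 axis [-0.39   0.059 -0.919] F [-14.8   0.6   4.6] w 18.7
roll 1.0
shift [ 56.4 -35.1  -2.2]
[-0.7   0.77  0.44  1.66 -0.52  1.2  -1.69]
handle slope 23.083789884102835 noseup 0.6162101158971645 3757
pan floor grad deg [19.45338973 -2.02759569] [526.83252103 266.02987935 116.1886112 ]
```

View pics/s26c.png

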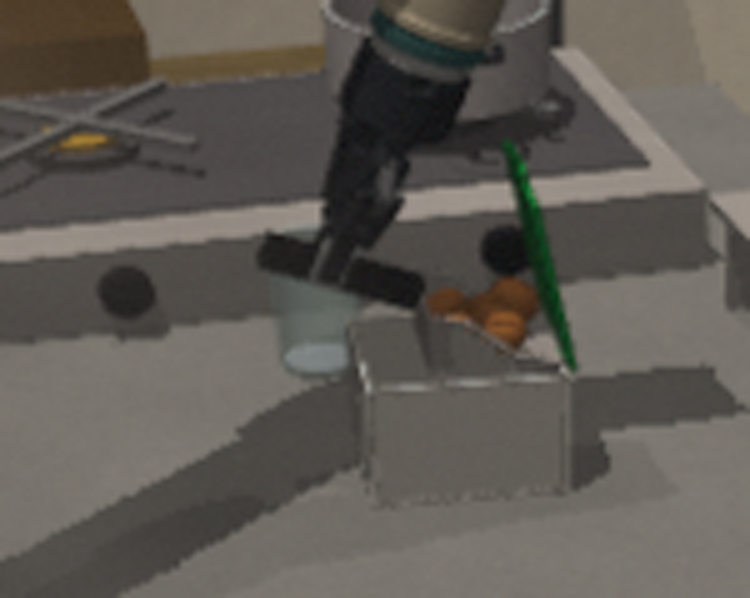

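Call:
{"fn": "apply_moves", "kwargs": {
  "targets": [
    [[-13,8,0],0,0],
    [[-13,8,0],0,0],
    [[-13,8,0],0,0],
    [[-13,8,0],0,0]
  ]
}}

```text
clock: 25.38
eef_pos: [476.3, 268.6, 192.6]
tool_rot: [-1.616, 1.11, 3.01]
force: [-6.0, 0.7, -0.6]
width: 18.7
```

```bash
python3 - <<'E'
from h import *
go(394,280,118,-5.7)
print(np.round(status.read_state()['qpos'],2))
snap('wrist','w27');hslope('w27')
im,d,p=snap('side','s27')
cv2.imwrite('pics/s27c.png',cv2.resize(im[130:260,180:330],None,fx=5,fy=4.6,interpolation=cv2.INTER_CUBIC))
E
```

```text
clk 25.38 pos [476.3 268.6 192.6] head -4.6 axis [-0.441  0.058 -0.896] F [-6.   0.7 -0.6] w 18.7
roll 1.1
shift [103.8 -41.2  -2.4]
[-0.66  0.79  0.44  1.51 -0.49  1.38 -1.71]
handle slope 41.79493325962599 noseup -18.094933259625993 3755
pan floor grad deg [-72.48776256  18.33314016] [585.08487857 258.7935508  231.29188779]
```

View pics/s27c.png

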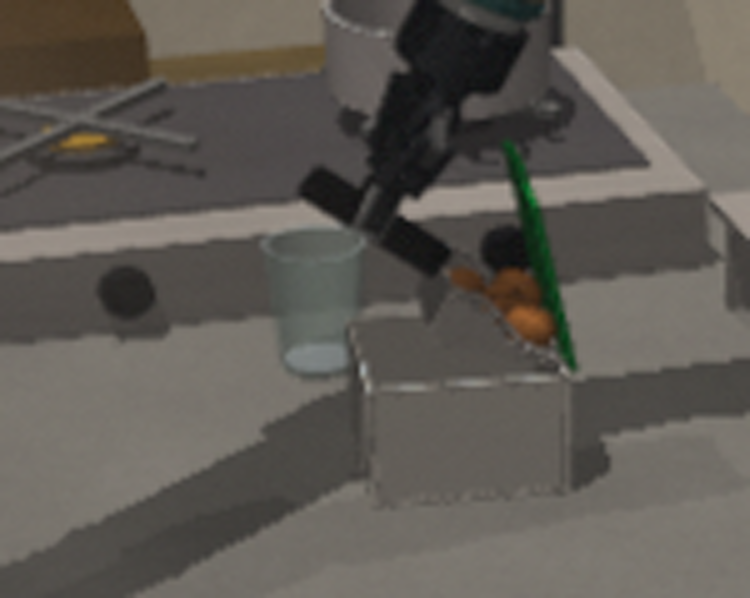

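Call:
{"fn": "apply_moves", "kwargs": {
  "targets": [
    [[-13,8,0],0,0],
    [[-13,8,0],0,0],
    [[-10,6,0],0,0]
  ]
}}

```text
clock: 25.85
eef_pos: [505.4, 265.0, 215.8]
tool_rot: [-1.609, 1.089, 3.017]
force: [-3.8, 0.5, -3.8]
width: 18.7
```

```bash
python3 - <<'E'
from h import *
go(394,280,118,-5.7)
print(np.round(status.read_state()['qpos'],2))
snap('wrist','w28');hslope('w28')
im,d,p=snap('side','s28')
cv2.imwrite('pics/s28c.png',cv2.resize(im[130:260,180:330],None,fx=5,fy=4.6,interpolation=cv2.INTER_CUBIC))
E
```

```text
clk 25.85 pos [505.4 265.  215.8] head -4.7 axis [-0.46   0.058 -0.886] F [-3.8  0.5 -3.8] w 18.7
roll 1.0
shift [138.8 -54.2  -3.1]
[-0.62  0.81  0.44  1.39 -0.48  1.49 -1.73]
handle slope 0.9155813073365827 noseup 22.784418692663415 3757
pan floor grad deg [-80.44090896  31.91421979] [605.29774808 256.53966564 228.07604627]
```

View pics/s28c.png

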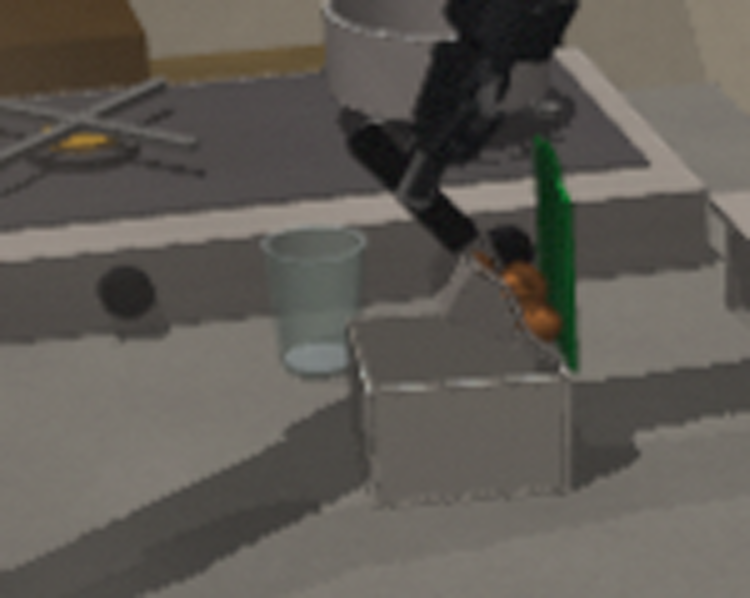

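View pics/w28.png

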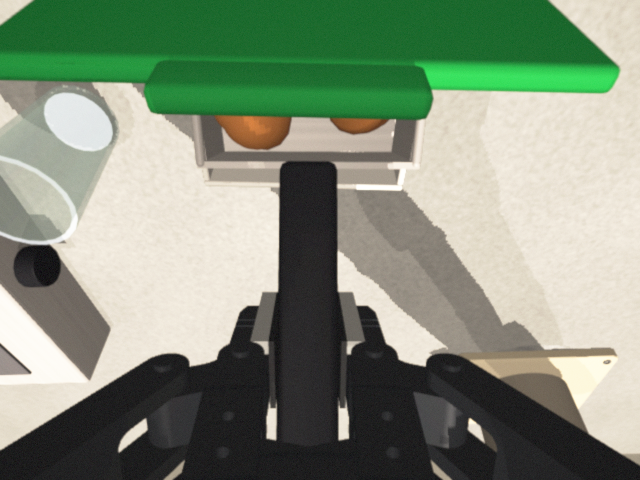

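Call:
{"fn": "apply_moves", "kwargs": {
  "targets": [
    [[4,-8,0],0,0],
    [[5,-10,0],0,0],
    [[5,-10,0],0,0],
    [[5,-10,0],0,0],
    [[3,-6,0],0,0],
    [[0,0,0],0,0]
  ]
}}

```text
clock: 26.7
eef_pos: [456.3, 269.8, 216.5]
tool_rot: [-1.614, 1.1, 3.012]
force: [-0.2, -0.6, -1.1]
width: 18.6
```

```bash
python3 - <<'E'
from h import *
go(394,280,118,-5.7)
snap('wrist','w29');hslope('w29')
im,d,p=snap('side','s29')
cv2.imwrite('pics/s29c.png',cv2.resize(im[130:260,180:330],None,fx=5,fy=4.6,interpolation=cv2.INTER_CUBIC))
E
```

```text
clk 26.7 pos [456.3 269.8 216.5] head -4.6 axis [-0.45   0.058 -0.891] F [-0.2 -0.6 -1.1] w 18.6
roll 1.1
shift [116.4 -11.5  -2.6]
handle slope 3.706259227337225 noseup 19.993740772662775 3746
pan floor grad deg [-27.2216705    3.89046785] [512.6019518  266.92889501 121.11398647]
```

View pics/s29c.png

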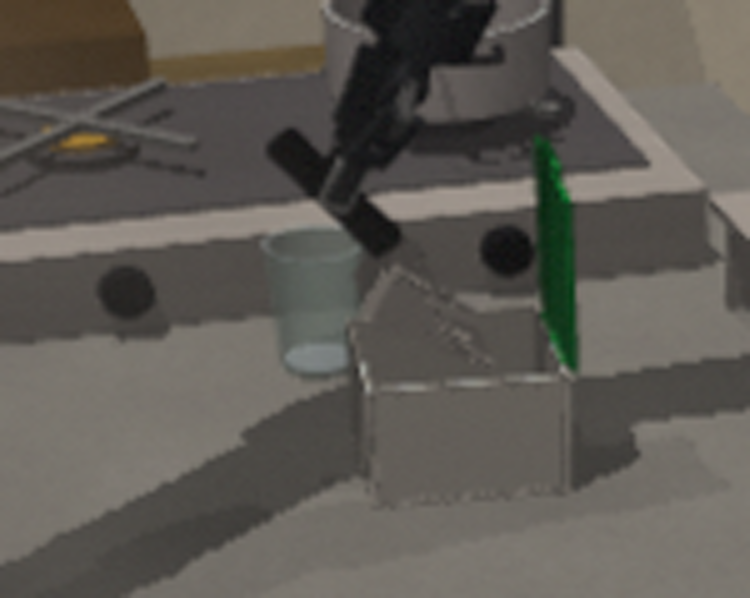

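View pics/w29.png

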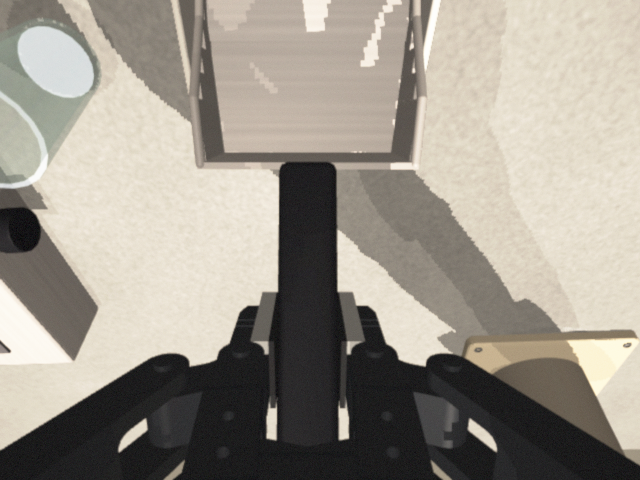

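Call:
{"fn": "apply_moves", "kwargs": {
  "targets": [
    [[-15,-8,0],0,0],
    [[-30,-15,0],0,0],
    [[-30,-15,5],0,0],
    [[-15,-6,30],0,0],
    [[0,0,45],0,0],
    [[0,4,50],0,0],
    [[0,4,50],0,0],
    [[0,6,45],0,0],
    [[0,6,30],0,0],
    [[0,0,10],0,0]
  ]
}}

```text
clock: 28.05
eef_pos: [451.4, -16.2, 311.4]
tool_rot: [-1.606, 1.107, 3.011]
force: [0.6, 0.0, -1.2]
width: 18.9
```

```bash
python3 - <<'E'
from h import *
go(480,-5,150,0)
print(np.round(status.read_state()['qpos'],2))
snap('wrist','w30')
im,d,p=snap('scene','sc30')
im,d,p=snap('side','s30')
cv2.imwrite('pics/s30c.png',cv2.resize(im[100:340,180:420],None,fx=2.5,fy=2.5,interpolation=cv2.INTER_CUBIC))
E
```

```text
clk 28.05 pos [451.4 -16.2 311.4] head -5.2 axis [-0.443  0.058 -0.895] F [ 0.6  0.  -1.2] w 18.9
roll -5.2
shift [132.3  96.7 -11.5]
[-0.32  0.58  0.56  1.6  -0.25  1.52 -1.37]
```

View pics/sc30.png

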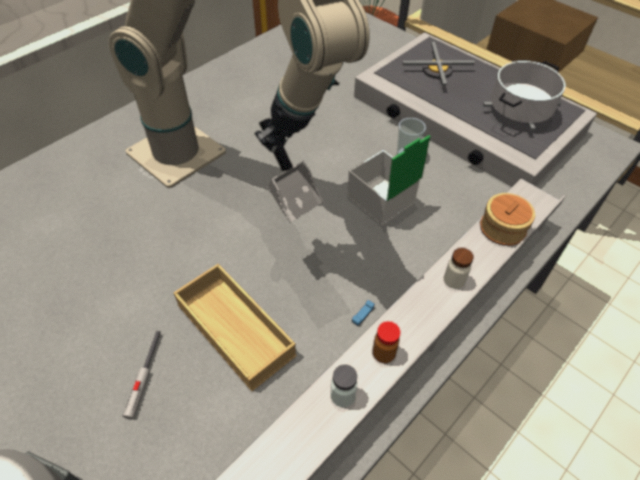

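View pics/s30c.png

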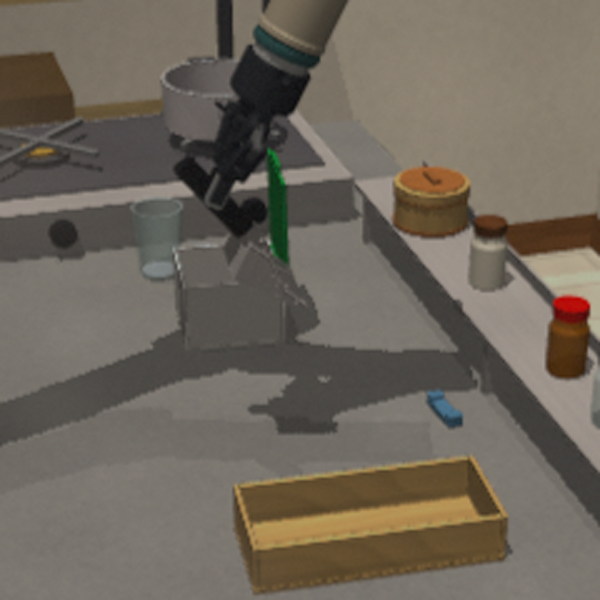

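Call:
{"fn": "apply_moves", "kwargs": {
  "targets": [
    [[15,8,0],0,0],
    [[34,17,0],0,0],
    [[34,17,0],0,0],
    [[30,15,0],0,0],
    [[15,7,0],0,0],
    [[0,0,0],0,0]
  ]
}}

```text
clock: 28.95
eef_pos: [452.0, -0.4, 159.9]
tool_rot: [-1.623, 1.105, 3.014]
force: [-0.5, -0.2, -0.8]
width: 19.3
```

```bash
python3 - <<'E'
from h import *
go(z=140)
im,d,p=snap('side','s31')
cv2.imwrite('pics/s31c.png',cv2.resize(im[150:310,220:400],None,fx=3.7,fy=3.7,interpolation=cv2.INTER_CUBIC))
E
```

```text
clk 28.95 pos [ 4.520e+02 -4.000e-01  1.599e+02] head -3.9 axis [-0.445  0.057 -0.894] F [-0.5 -0.2 -0.8] w 19.3
shift [17.8  8.9  0.5]
```

View pics/s31c.png

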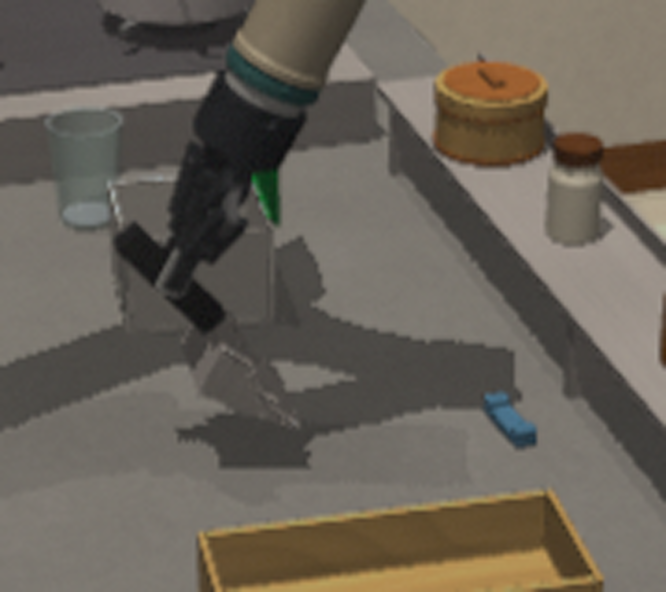

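Call:
{"fn": "apply_moves", "kwargs": {
  "targets": [
    [[9,4,0],0,0],
    [[9,4,0],0,0],
    [[9,4,0],0,0],
    [[9,4,0],0,0],
    [[9,4,0],0,0]
  ]
}}

```text
clock: 29.62
eef_pos: [450.3, 1.2, 112.0]
tool_rot: [-1.628, 1.107, 3.009]
force: [-6.1, 2.0, 11.8]
width: 18.5
```

```bash
python3 - <<'E'
from h import *
go(z=75)
snap('wrist','w32');hslope('w32')
E
```

```text
clk 29.62 pos [450.3   1.2 112. ] head -3.9 axis [-0.443  0.059 -0.894] F [-6.1  2.  11.8] w 18.5
shift [33.1 16.5  0.9]
handle slope 39.38847828379883 noseup -15.688478283798833 3752
pan floor grad deg [-23.02059555   3.02131547] [509.50010033  -0.98190929  22.64413998]
```

Flattening works as planned; continuing down.

Call:
{"fn": "apply_moves", "kwargs": {
  "targets": [
    [[9,4,0],0,0],
    [[9,4,0],0,0],
    [[7,3,0],0,0]
  ]
}}

```text
clock: 30.05
eef_pos: [444.3, 2.3, 85.1]
tool_rot: [-1.629, 1.097, 3.006]
force: [-3.8, 0.9, 6.9]
width: 18.8
```

```bash
python3 - <<'E'
from h import *
go(z=75)
snap('wrist','w33');hslope('w33')
im,d,p=snap('side','s33')
cv2.imwrite('pics/s33c.png',cv2.resize(im[150:310,220:400],None,fx=3.7,fy=3.7,interpolation=cv2.INTER_CUBIC))
E
```

```text
clk 30.05 pos [444.3   2.3  85.1] head -4.0 axis [-0.452  0.062 -0.89 ] F [-3.8  0.9  6.9] w 18.8
shift [9.  4.6 0.3]
handle slope 41.04402664606444 noseup -17.34402664606444 3752
pan floor grad deg [-9.69881687  1.94972276] [509.81859508  -0.9109298   13.50152619]
```

View pics/s33c.png

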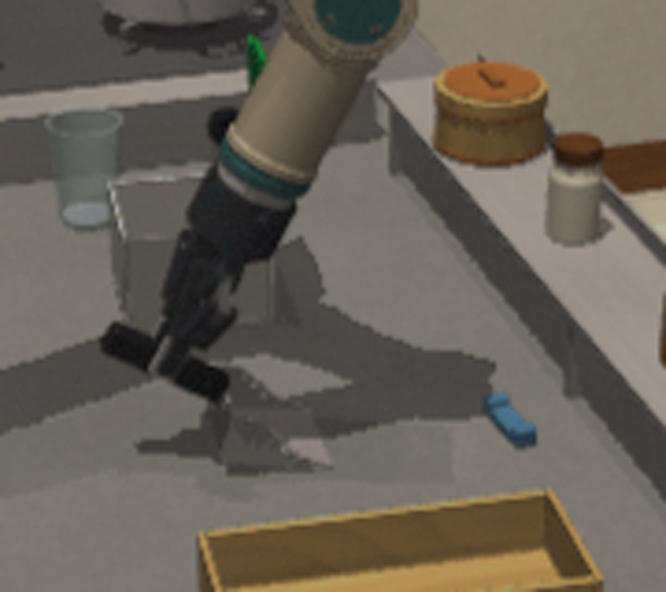

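Call:
{"fn": "apply_moves", "kwargs": {
  "targets": [
    [[6,3,0],0,0],
    [[5,2.5,0],0,0],
    [[0,0,0],0,0]
  ]
}}

```text
clock: 30.52
eef_pos: [443.7, 2.5, 73.3]
tool_rot: [-1.629, 1.096, 3.005]
force: [0.9, 1.9, 2.3]
width: 18.7
```

```bash
python3 - <<'E'
from h import *
go(z=70)
snap('wrist','w34');hslope('w34')
E
```

```text
clk 30.52 pos [443.7   2.5  73.3] head -4.1 axis [-0.453  0.062 -0.889] F [0.9 1.9 2.3] w 18.7
shift [3.  1.5 0.1]
handle slope 35.857862654351734 noseup -12.157862654351735 3754
pan floor grad deg [-14.21968115   2.41102686] [512.04127169  -1.11971018   8.83038071]
```

View pics/w34.png

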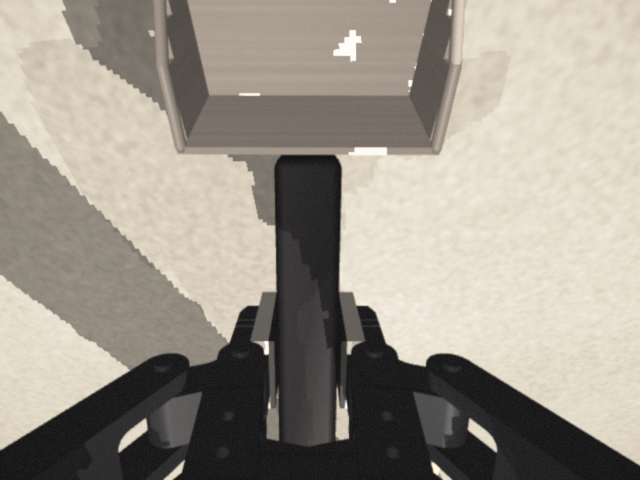

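```bash
python3 - <<'E'
from h import *
im,d,p=load('w34');P=pts(d,p)
for r in range(3,95,15): print(r,np.round(P[r,260],1),np.round(P[r,370],1))
for r in(170,200,240,270): print(r,np.round(P[r,308],1))
E
```

```text
3 [533.2  14.1   5.9] [530.2 -23.1   5.4]
18 [529.   14.6   7.7] [525.8 -23.1   6.2]
33 [523.8  15.6   6.6] [521.  -23.2   6.8]
48 [518.9  16.3   7.1] [516.1 -23.2   7.6]
63 [513.8  17.1   8. ] [510.8 -23.3   7.9]
78 [508.3  17.9   8.1] [504.8 -23.4   7. ]
93 [502.5  18.9   8.3] [499.3 -23.5   7.9]
170 [504.   -1.4  63.8]
200 [496.   -0.8  67.4]
240 [ 4.851e+02 -1.000e-01  7.300e+01]
270 [4.773e+02 4.000e-01 7.820e+01]
```

Call:
{"fn": "apply_moves", "kwargs": {
  "targets": [
    [[6,3,0],0,0],
    [[3,1.5,0],0,0],
    [[0,0,0],0,0]
  ]
}}

```text
clock: 30.95
eef_pos: [443.2, 2.8, 64.0]
tool_rot: [-1.63, 1.095, 3.004]
force: [-1.6, -0.1, 4.6]
width: 19.0
```

```bash
python3 - <<'E'
from h import *
go(z=70)
im,d,p=snap('wrist','w35');P=pts(d,p)
for r in range(3,95,15): print(r,np.round(P[r,260],1),np.round(P[r,370],1))
E
```

```text
clk 30.95 pos [443.2   2.8  64. ] head -4.1 axis [-0.454  0.063 -0.889] F [-1.6 -0.1  4.6] w 19.0
shift [-5.3 -2.7 -0.2]
3 [534.3  13.5   2.9] [ 5.308e+02 -2.250e+01  2.000e-01]
18 [529.7  14.3   2.4] [527.4 -22.2   3.9]
33 [524.9  15.1   2.3] [521.9 -22.5   1.9]
48 [520.   15.8   2.7] [516.9 -22.6   1.9]
63 [515.3  16.5   3.9] [512.1 -22.6   2.9]
78 [509.3  17.6   2.5] [506.5 -22.7   2.8]
93 [506.8  17.2   9.5] [503.7 -22.3   8.9]
```

Call:
{"fn": "apply_moves", "kwargs": {
  "targets": [
    [[0,0,0],0,30],
    [[0,0,0],0,60],
    [[0,0,0],0,85],
    [[0,0,0],0,85],
    [[-10,-5,0],0,85],
    [[-25,-12,0],0,85],
    [[-35,-17,0],0,85],
    [[-35,-17,0],0,85],
    [[-20,-10,0],0,0],
    [[0,0,0],0,0]
  ]
}}

```text
clock: 32.25
eef_pos: [447.2, -2.1, 209.5]
tool_rot: [-1.629, 1.1, 3.004]
force: [0.2, -0.6, 0.3]
width: 51.1
```

```bash
python3 - <<'E'
from h import *
go(z=70)
im,d,p=snap('wrist','w36')
im,d,p=snap('scene','sc36')
im,d,p=snap('side','s36')
cv2.imwrite('pics/s36c.png',cv2.resize(im[150:310,220:400],None,fx=3.7,fy=3.7,interpolation=cv2.INTER_CUBIC))
E
```

```text
clk 32.25 pos [447.2  -2.1 209.5] head -4.1 axis [-0.449  0.062 -0.891] F [ 0.2 -0.6  0.3] w 51.1
shift [124.3  63.1   3.7]
```

View pics/s36c.png

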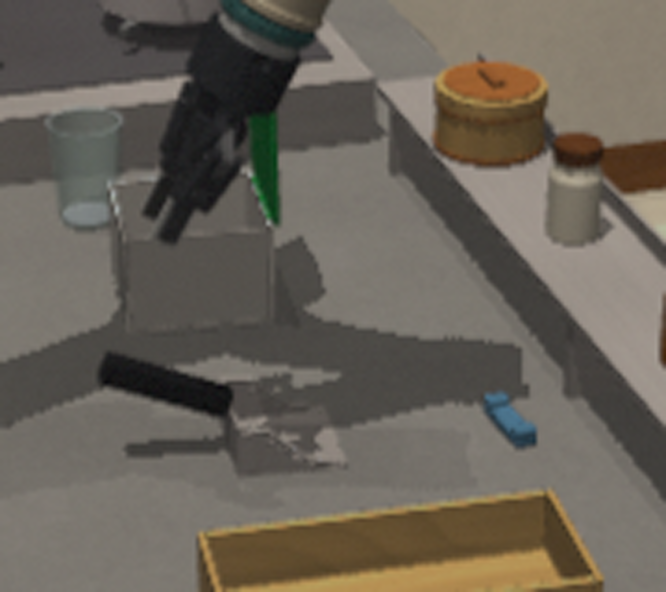

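View pics/sc36.png

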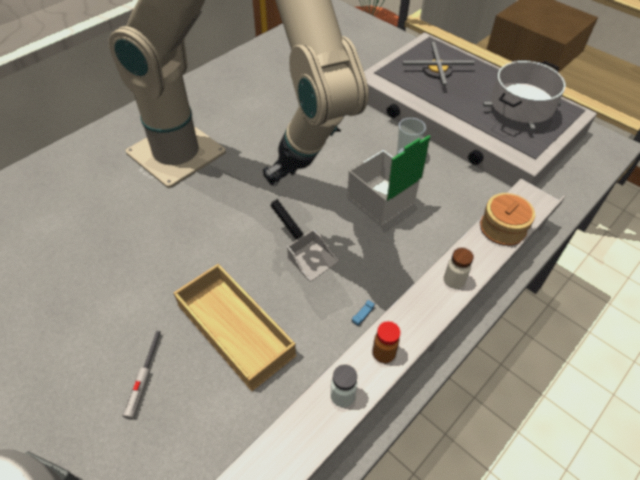

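Call:
{"fn": "apply_moves", "kwargs": {
  "targets": [
    [[-30,-12,-10],0,0],
    [[-40,-15,-20],0,0],
    [[-30,0,-30],0,0],
    [[-10,20,-40],0,0],
    [[-15,30,-40],0,0],
    [[-15,30,-40],0,0],
    [[-15,30,-35],0,0],
    [[-15,30,-25],0,0],
    [[-10,20,0],0,0],
    [[0,0,0],0,0]
  ]
}}

```text
clock: 33.65
eef_pos: [667.1, 225.4, 296.6]
tool_rot: [-1.616, 1.069, 3.014]
force: [-0.0, -1.0, -0.8]
width: -0.5
```

```bash
python3 - <<'E'
from h import *
go(670,252,320,-5.7)
print(np.round(status.read_state()['qpos'],2))
im,d,p=load('sc36');P=pts(d,p);h=cv2.cvtColor(im,cv2.COLOR_BGR2HSV)
m=(h[...,0]>50)&(h[...,0]<80)&(h[...,1]>150)&(P[...,1]>150)&(P[...,2]>70);X0=P[m];m=cv2.erode(m.astype(np.uint8),np.ones((5,5)))>0
X=P[m];mu=X.mean(0);n=np.linalg.svd(X-mu)[2][2];print(mu,n,X0.max(0),X0.min(0))
E
```

```text
clk 33.65 pos [667.1 225.4 296.6] head -4.3 axis [-0.477  0.061 -0.877] F [-0.  -1.  -0.8] w -0.5
roll 1.4
shift [-20.3 -10.4 -27.2]
[-0.33  1.03  0.22  0.62 -0.36  1.98 -1.89]
[607.00665276 254.2798745  177.01654199] [-0.99440578  0.10285532 -0.0240401 ] [615.7170715  314.54656267 242.78250366] [598.16477132 196.30937387 101.54539508]
```

```bash
python3 - <<'E'
from h import *
print(status.read_state()['qpos'])
go(648,252,215)
E
```

```text
[-0.32741438  1.02809128  0.21527164  0.61832248 -0.35512389  1.9800334
 -1.88614097]
clk 33.65 pos [667.1 225.4 296.6] head -4.3 axis [-0.477  0.061 -0.877] F [-0.  -1.  -0.8] w -0.5
shift [ 82.3  20.8 -23.1]
```

Call:
{"fn": "apply_moves", "kwargs": {
  "targets": [
    [[20,4,-6],0,0],
    [[20,5,-6],0,0]
  ]
}}

```text
clock: 33.9
eef_pos: [656.1, 238.0, 255.1]
tool_rot: [-1.613, 1.067, 3.015]
force: [-0.5, 0.7, -0.1]
width: -0.1
```

```bash
python3 - <<'E'
from h import *
print(status.read_state()['qpos'])
go(648,252,215)
im,d,p=snap('scene','sc37')
cv2.imwrite('pics/sc37c.png',cv2.resize(im[80:260,280:460],None,fx=3.3,fy=3.3,interpolation=cv2.INTER_CUBIC))
im,d,p=snap('side','s37')
cv2.imwrite('pics/s37c.png',cv2.resize(im[80:260,180:380],None,fx=3.3,fy=3.3,interpolation=cv2.INTER_CUBIC))
E
```

```text
[-0.35582399  1.02460577  0.22006958  0.73943182 -0.35627109  1.86844363
 -1.87082179]
clk 33.9 pos [656.1 238.  255.1] head -4.5 axis [-0.479  0.061 -0.876] F [-0.5  0.7 -0.1] w -0.1
shift [ 39.9  11.3 -12.4]
```

View pics/sc37c.png

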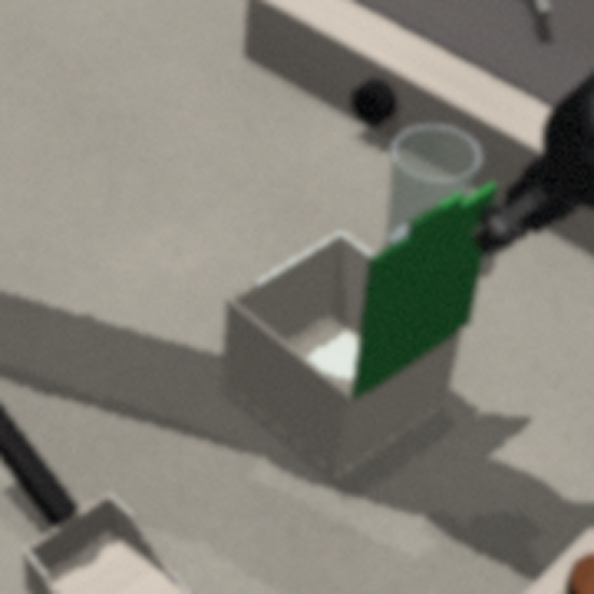

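View pics/s37c.png

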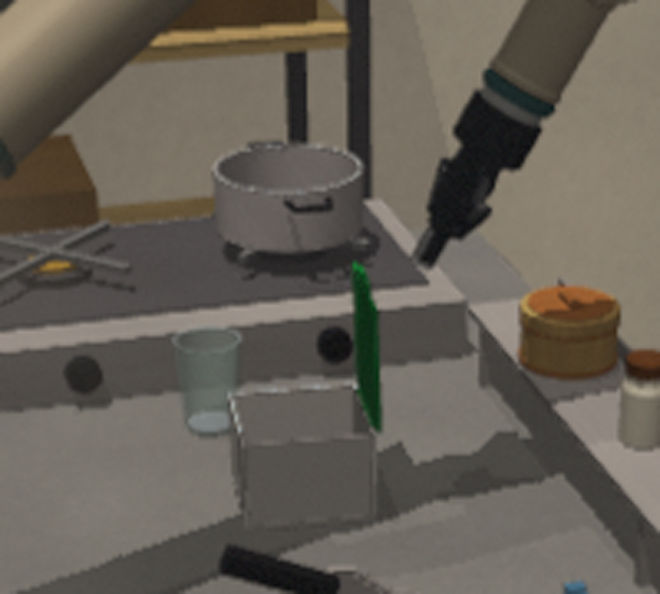

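Call:
{"fn": "apply_moves", "kwargs": {
  "targets": [
    [[20,5,-6],0,0],
    [[20,5,-6],0,0],
    [[7,-12,0],0,0],
    [[7,-12,0],0,0],
    [[10,-13,0],0,0],
    [[10,-13,0],0,0]
  ]
}}

```text
clock: 34.75
eef_pos: [583.7, 254.4, 210.6]
tool_rot: [-1.6, 1.065, 3.024]
force: [1.7, 0.4, -0.1]
width: -0.2
```

```bash
python3 - <<'E'
from h import *
print(np.round(status.read_state()['qpos'],3))
go(556,262,196)
im,d,p=snap('side','s38')
cv2.imwrite('pics/s38c.png',cv2.resize(im[80:260,180:380],None,fx=3.3,fy=3.3,interpolation=cv2.INTER_CUBIC))
E
```

```text
[-0.431  0.92   0.218  1.105 -0.351  1.617 -1.845]
clk 34.75 pos [583.7 254.4 210.6] head -4.9 axis [-0.481  0.057 -0.875] F [ 1.7  0.4 -0.1] w -0.2
shift [ 26.5 -17.7  -4.8]
```

View pics/s38c.png

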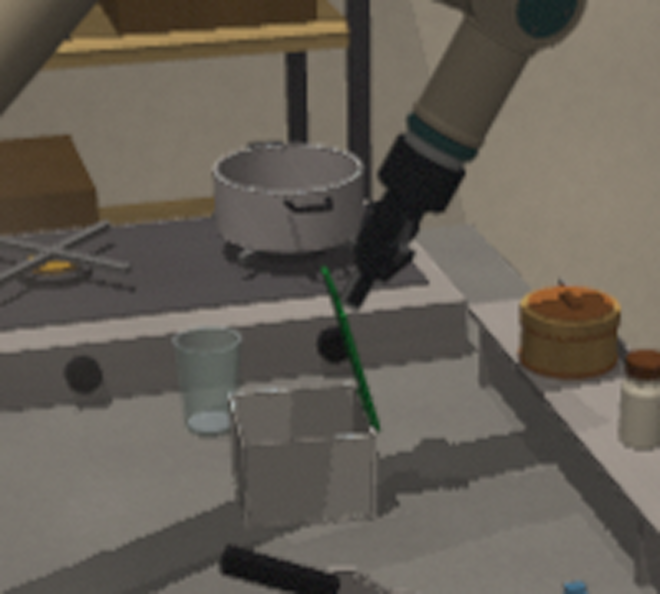

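Lid is turning with the fingertip. Follow the arc.

Call:
{"fn": "apply_moves", "kwargs": {
  "targets": [
    [[13,-9,-2],0,0],
    [[13,-9,-2],0,0],
    [[13,-7,-1],0,0],
    [[13,-6,-1],0,0],
    [[15,-4,0],0,0],
    [[15,-3,0],0,0],
    [[15,0,0],0,0]
  ]
}}

```text
clock: 35.67
eef_pos: [505.5, 265.4, 149.1]
tool_rot: [-1.597, 1.073, 3.02]
force: [0.2, 0.1, 0.0]
width: 0.2
```

```bash
python3 - <<'E'
from h import *
print(np.round(status.read_state()['qpos'],3))
go(493,266,108)
im,d,p=snap('side','s39')
cv2.imwrite('pics/s39c.png',cv2.resize(im[80:260,180:380],None,fx=3.3,fy=3.3,interpolation=cv2.INTER_CUBIC))
E
```

```text
[-0.496  0.866  0.203  1.42  -0.372  1.351 -1.822]
clk 35.67 pos [505.5 265.4 149.1] head -5.3 axis [-0.474  0.058 -0.879] F [0.2 0.1 0. ] w 0.2
shift [42.1  8.6  1.1]
```

View pics/s39c.png

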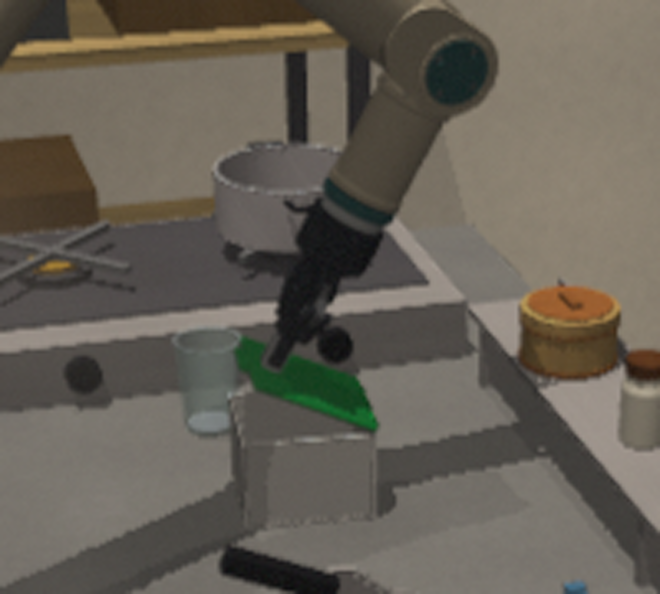

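Call:
{"fn": "apply_moves", "kwargs": {
  "targets": [
    [[14,2,0],0,0],
    [[14,4,0],0,0],
    [[10,5,0],0,0],
    [[5,2,0],0,0],
    [[4,2,0],0,0],
    [[4,2,0],0,0]
  ]
}}

```text
clock: 36.48
eef_pos: [495.4, 266.5, 104.4]
tool_rot: [-1.604, 1.065, 3.014]
force: [-1.0, -2.4, 27.7]
width: -0.3
```

```bash
python3 - <<'E'
from h import *
go(493,266,102)
im,d,p=snap('side','s40')
cv2.imwrite('pics/s40c.png',cv2.resize(im[80:260,180:380],None,fx=3.3,fy=3.3,interpolation=cv2.INTER_CUBIC))
E
```

```text
clk 36.48 pos [495.4 266.5 104.4] head -5.2 axis [-0.481  0.062 -0.875] F [-1.  -2.4 27.7] w -0.3
shift [ 3.2 -0.9  0.8]
```

View pics/s40c.png

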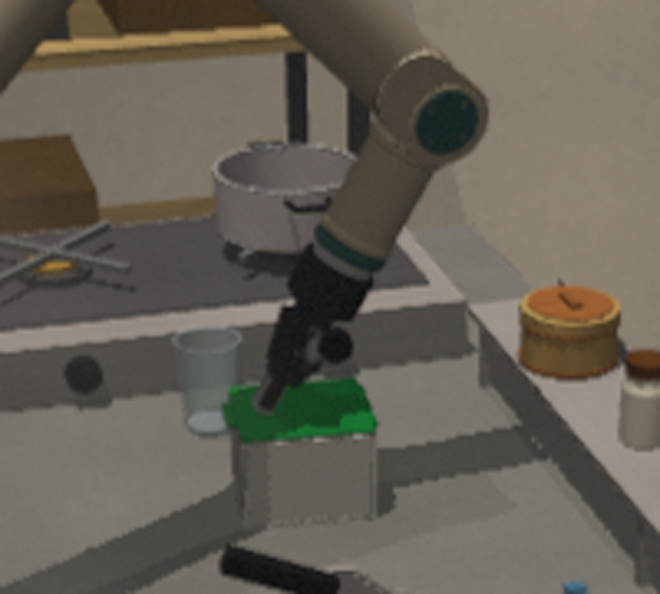

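Pressed fully down (28 N, top at about 101–104 mm). Retreat upwards and check.

Call:
{"fn": "apply_moves", "kwargs": {
  "targets": [
    [[-10,-4,0],0,0],
    [[-30,-14,0],0,0],
    [[-40,-18,0],0,0],
    [[-40,-18,20],0,0],
    [[-20,-5,40],0,0],
    [[0,0,50],0,0],
    [[0,0,40],0,0],
    [[0,0,0],0,0]
  ]
}}

```text
clock: 37.52
eef_pos: [499.5, 108.3, 256.0]
tool_rot: [-1.603, 1.071, 3.014]
force: [0.0, 1.4, 0.7]
width: -0.1
```

```bash
python3 - <<'E'
from h import *
go()
im,d,p=snap('scene','sc41');P=pts(d,p);h=cv2.cvtColor(im,cv2.COLOR_BGR2HSV)
m=(h[...,0]>50)&(h[...,0]<80)&(h[...,1]>120)&(P[...,1]>150)&(P[...,2]>70);m=cv2.erode(m.astype(np.uint8),np.ones((3,3)))>0
X=P[m];mu=X.mean(0);n=np.linalg.svd(X-mu)[2][2];print(mu,n,X.max(0),X.min(0))
im2,d2,p2=snap('side','s41')
cv2.imwrite('pics/s41c.png',cv2.resize(im2[130:340,180:400],None,fx=3.3,fy=2.8,interpolation=cv2.INTER_CUBIC))
# scoop floor
m=(P[...,0]>480)&(P[...,0]<620)&(abs(P[...,1]+5)<60)&(P[...,2]>-5)&(P[...,2]<110)&(P[...,2]>12)
print(np.round(P[m].min(0)),np.round(P[m].max(0)))
E
```

```text
clk 37.52 pos [499.5 108.3 256. ] head -5.2 axis [-0.476  0.061 -0.878] F [0.  1.4 0.7] w -0.1
shift [0. 0. 0.]
[540.33336501 262.56704197 103.27621783] [5.31437005e-04 3.89235676e-03 9.99992284e-01] [609.46788973 324.98279257 109.58960426] [466.99784372 201.17618223  96.94890012]
[480. -53.  12.] [584.  40.  71.]
```

View pics/s41c.png

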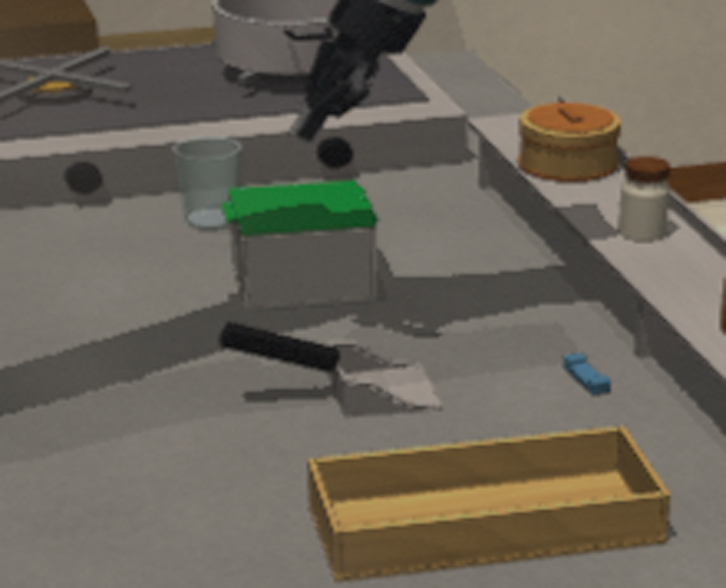

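View pics/sc41.png

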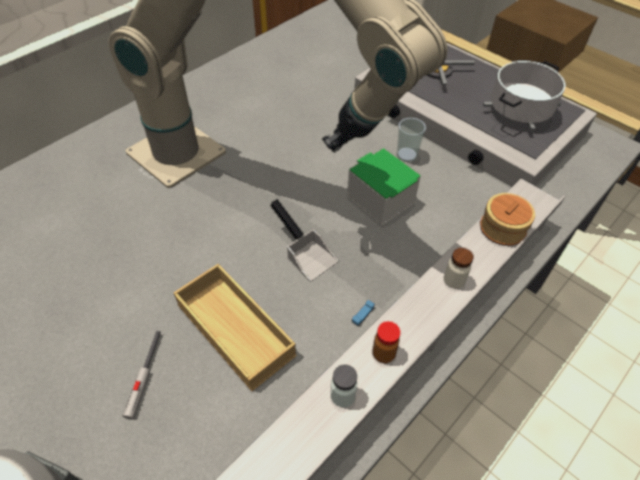

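```bash
python3 -c "
from h import *
print(ctrl.finish_job())"
```

```text
the job is handed in; nothing more can be done
None
```

I handed the job in at about 37.5 s on the clock. All five walnuts went into the canister in one scoopful. The scoop is back on the worktop and the lid is shut.

**How it was done:**
- **Tilting:** the moves only allow a turn about the tool's own axis. I tilted the scoop by pressing it against the tub floor, the tub wall and the canister's far wall, which turned it in the grip and also tipped the tool itself.
- **Scooping:** my first two attempts to lower the scoop into the tub landed its nose on a walnut. I lifted off, tilted the nose down and came in behind it.
- **Lid:** I pulled it over with the closed fingertips and pressed it down with 28 N.

**Last checks:**
- **Lid:** its top measures level to within 0.3°, at a height of 103 mm where 101.5 mm was expected. That is within the calibration error.
- **Scoop:** just before release its pan floor read level to about 1–2 mm. It still looks flat in the last pictures, well clear of the tub.
- **Walnuts:** the tub and pan are empty, and no walnut shows on the worktop in the final scene or side views. I did not see them inside the canister, because the wall and lid hid them. That they are all in it is inferred from seeing them nowhere else.
- **Other objects:** the lighter, tumbler and chopstick rest look unmoved. I checked these only by eye.

**Possible concerns:**
- **Joint 6:** it read 1.98003 rad once, at its stated limit of 1.98, while I was moving behind the lid. I moved off straight away.
- **Lid contact:** the lid was nudged further open while I was tipping, by the walnuts or possibly the wrist camera.

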